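# Pack a paint-cake order at the art shop counter

### The arm

A 6-joint arm with a two-finger parallel gripper is mounted at the origin on the work surface. World frame = base frame: x ahead of the robot, y to its left, z up, the work surface at z = 0. Lengths are in m, angles in rad, forces in N, time in s.
With the tool pointing down it reaches from about 0.275 to 0.825 m from the base axis. Payload 4.9 kg.
Tool frame: the origin (TCP) lies on the centre line of the jaws, within the pads' length; the fingertips stand 11 mm ahead of it and the grasp point (between the pads) lies 8 mm behind it; z points along the fingers, y is the line along which they close (so a half turn about z gives the same grasp; the last joint's range is limited). The gripper opens to 85 mm and grips with 20 to 120 N. Pads are 22 mm wide; open, the fingers measure 114 mm over their backs; the gripper's body (76 mm by 85 mm) begins 54 mm behind the grasp point. The pads swing forward as they close: fully open they stand 13 mm farther back than shut.
Start: joints at [-1.313, 0.326, -0.193, 1.052, 0, 1.437], TCP at [0.21, -0.508, 0.242] pointing down, gripper open.
Joint ranges: [-2.65, 2.65], [-0.97, 1.79], [-1.3, 1.35], [-1.93, 2.1], [-1.47, 1.37], [-3.14, 3.14]. Speed limits (rad/s): [2.57, 2.57, 3.14, 3.14, 3.14, 3.14].

### API

Orientations are given as a unit quaternion [x, y, z, w].
In Python, from station import env gives the robot as it stands.
- The arm moves only by the tool servo_tool, never from a script. Its argument "moves" is a list that holds one entry, the list of rows, each a list of 6 numbers: the shift along the tool's x, y, z scaled (see below), then the turn, a rotation vector about the tool's x, y, z scaled (see below). In form: [[[tx, ty, tz, ax, ay, az], ...]]. A call has 1 to 20 rows; each row is the pose to reach, as a shift and turn from the pose commanded when the call began, along the tool's axes at that moment; what a row does not reach only later rows make up. The controller multiplies each number of a shift by 400 mm and each number of a turn by 60 degrees. A row lasts 1/8 s, in which the tool goes at most 62.5 mm and 10.7 degrees, less where a joint would pass 70% of its speed; a pose out of reach is approached as far as the arm can. A call with a number of a shift or a turn outside -1 to 1 is refused whole. A call with a gripper value outside its range is refused whole. "claw" is the finger opening in mm, from 0 to 85.4, set as the call begins (left out, the last holds). The fingers move at their own pace and stop on an object; "squeeze" is the grip in N (left out, the last holds). Time passes only in rows, so rows that repeat a pose let the fingers close. It gives the time, the measured TCP pose, the force, the opening and the grip force at its end, in the units of the state.
- env.sense(): the state, without advancing time (a new reading comes with each control period).
- env.snapshot(name): name is "side" or "top"; returns the picture (384x512x3 uint8, red, green, blue); there is no depth.
- env.camera_params(name): a dict with "fx", "fy", "cx", "cy" (pixels), "position" and "attitude" of the camera in the world. Camera axes: x right, y down, z forward; pixel columns grow to the right and rows downward; lengths in m; the calibration is good to about 2 mm. A picture is of the moment at which its call begins. camera_params takes no time and is no camera call.
- env.close_job(): hands the job in; it is judged then, once.
Trained networks look in the newest picture that a camera, given by its name, has taken for a name from the list of things; names that differ only in an ending like _2 or _b are one class to them, and where a whole thing is asked for, a point or a joint stands for the part that bears it (a point fixed in the world has none). Each returns a list of dicts, best first, with "confidence" (0 to 1); they miss things now and then, are a little off and sometimes report something else, mostly with a low value. They report only what shows in the picture. A call takes as long as a camera call. They do not tell look-alikes from the thing itself.
- env.recognise(camera, target): "pixel" ([column, row] in pixels, amid what is visible of it).
- env.cut_out(camera, target): "region" (384x512 bool, what is visible of it) and "pixel" ([column, row] in pixels, amid what is visible of it).
- env.mark_of(camera, target): "pixel" ([column, row] in pixels: a listed point, or the origin of a listed thing).
The state is a dict: "time": time; "qpos": joint angles; "qvel": joint speeds; "joint_efforts": joint torques, N m; "tool_pos": TCP position; "ee_rot": TCP orientation; "force": force on the tool from outside, world axes, zero at the start; "moment": the same for the moment, N m; "finger_gap": finger opening in m; "finger_force": force on a finger pad.
Only numpy, scipy, OpenCV 4.12 (cv2) and the standard library are available. Lean on these libraries where they do the work, as an engineer would, in place of code of your own. Each camera call takes 0.05 s, during which the arm holds its last target. There are 200 camera calls.

### The job

Make up the order: catch every paint cake from the chute in the grey pan, by holding the pan under the spout and pushing the red bar back with it, without letting any cake fall on the counter; set the full pan flat in the wooden case with its handle inside and close the lid fully. Stand every fallen paint pot of the order upright on the green mat (at any time, and again if it is knocked over), and leave the tape, ink bottle, eraser and brush where they are.

Things in the scene. Friction and masses are not known exactly. Their poses are not given: they have to be found in the camera images.
- mat: fixed green order mat with a yellow border line, 260 x 420 x 3 mm, lying on the counter to the robot's right; origin at the centre of its underside, x and y along the 260 and 420 mm sides, z up
- pot0: square red poster-paint pot, closed, about 180 g (varies): body 50 x 50 x 62 mm with a round white cap 38 mm across and 16 mm high on top (78 mm in all); origin at the centre of its base, z along the pot from base to cap. It starts lying on one flat side on the mat, cap pointing roughly away from the robot. None if absent (2 or 3 are there)
- pot1: square blue poster-paint pot, closed, about 180 g (varies): body 50 x 50 x 62 mm with a round white cap 38 mm across and 16 mm high on top (78 mm in all); origin at the centre of its base, z along the pot from base to cap. It starts lying on one flat side on the mat, cap pointing roughly away from the robot. None if absent (2 or 3 are there)
- pot2: square yellow poster-paint pot, closed, about 180 g (varies): body 50 x 50 x 62 mm with a round white cap 38 mm across and 16 mm high on top (78 mm in all); origin at the centre of its base, z along the pot from base to cap. It starts lying on one flat side on the mat, cap pointing roughly away from the robot. None if absent (2 or 3 are there)
- cake0: orange paint cake, a puck 32 mm across and 20 mm thick, 20 g, waiting in the chute; origin at the centre of one flat face, z along its axis through the puck
- cake1: green paint cake, a puck 32 mm across and 20 mm thick, 20 g, waiting in the chute; origin at the centre of one flat face, z along its axis through the puck
- cake2: red paint cake, a puck 32 mm across and 20 mm thick, 20 g, waiting in the chute; origin at the centre of one flat face, z along its axis through the puck
- cake3: blue paint cake, a puck 32 mm across and 20 mm thick, 20 g, waiting in the chute; origin at the centre of one flat face, z along its axis through the puck
- cake4: yellow paint cake, a puck 32 mm across and 20 mm thick, 20 g, waiting in the chute; origin at the centre of one flat face, z along its axis through the puck
- pan: loose grey square catch pan, open on top, 100 x 100 x 50 mm, walls and floor 4 mm, about 160 g (varies), with a straight black handle 14 mm wide, 16 mm high (34 to 50 mm above the underside) running from the back wall to x = -140 mm; origin at the centre of the square pan's underside, x pointing away from the handle, z up
- pan_grip (a point): point on the pan's handle where to take it, 105 mm behind the pan's centre (pan x = -105 mm), 42 mm above the pan's underside
- chute: fixed gravity chute: aluminium channel 42 mm wide, sloping down at 30 degrees towards the robot on steel legs (x = 60 to 190 mm), ending in a clear spout. Origin on the counter under the channel's lower lip (lip 200 mm up), x pointing up the channel away from the robot, z up. Spout: bottomless shaft from x = -62 to 0 mm, 58 mm wide outside, z = 170 to 260 mm
- spout (a point): middle of the spout's lower opening, 170 mm above the counter; the cakes drop straight down here
- push_bar (a point): centre of the red push bar under the spout, a level bar 16 mm thick, 50 mm long across the chute; at rest at chute x = -10 mm, z = 140 mm. Pushed in chute +x (by the front wall of a pan held below the spout) it swings back and a little down, to x = 31 mm, z = 120 mm at 0.5 rad, and lowers the red gate blade
- gate (a joint): the chute's spring gate, rad: 0 closed, grows as the push bar is pushed back, stop at 0.55; cakes slide out past about 0.3. At 0.5 a pan whose front wall is on the bar has its centre under the spout. Takes about 3 N, springs shut by itself. The open blade dips to 165 mm above the counter: keep the pan's rim at about 155 mm
- case: fixed open wooden gift case, 250 x 180 x 75 mm outside, walls and floor 6 mm; origin at the centre of its underside, x from its front (towards the robot) to its hinge side, z up. The pan fits in flat with its handle towards the front, the pan's centre about 45 mm behind the case's centre
- lid (a joint): the case's hinged lid, rad: 0 closed flat on the case, 1.45 to 1.65 at the start (standing about upright). The hinge is stiff (about 0.45 N m), so the lid stays where it is left
- lid_hinge (a point): middle of the lid's hinge line: top edge of the case's back wall, case x = 125 mm, 75 mm up. The lid is a 250 x 180 x 8 mm board reaching from the hinge to the case's front edge when closed
- lid_handle (a point): end of the black knob on the lid's outer face, on its centre line, 220 mm from the hinge, 35 mm off the face; the knob is about 30 mm wide
- tape: bystander: blue roll of tape 90 mm across, 24 mm high; origin at the centre of its underside
- ink: bystander: amber ink bottle 44 mm across, 75 mm high; origin at the centre of its underside
- eraser: bystander: white eraser 55 x 24 x 14 mm; origin at the centre of its underside
- brush: bystander: paint brush lying on the counter; origin under its middle
Not all that is in view belongs to the job. Of the things shaped like the pot2, the yellow one is meant.

How it is judged:
By the outcome, as a careful person would: the job done as asked, in the order asked, and still so for the second after the job is handed in, with the robot touching nothing.
Of pot0, pot1, pot2 only 2 to 3 are there at a start; the rules pass over those that are not, and their reading is None.
At some moment in a run one of pot0, pot1, pot2 may be knocked a few centimetres aside while the robot is not near it.
It also fails if it takes over 208 s, if anything falls off the work surface, if the arm or the gripper's body presses on something with over 40 N, if the wrist force passes 120 N, or if a joint passes its speed limit or range.

## Working session

There is one attempt and no reset: what is moved stays moved. The work goes in short steps, Python scripts to look and compute and a tool call to move; the robot and the scene stay as the last step left them, time stands still between calls to the robot, and variables do not carry over. Pictures are saved under pics/ and viewed, at most 14 in all, crops included, and the job is handed in when it is done.

Besides the shell and the picture viewer there is one more tool, called after ">>>" as a command line: name --argument value ..., lists and objects as JSON in quotes. servo_tool: Moves the arm, as the interface text tells. Shifts and turns lie within -1 to 1; 1 stands for 400 mm of shift or 60 degrees of turn. Its arguments: {"type":"object","properties":{"moves":{"type":"array"},"claw":{"type":"number"},"squeeze":{"type":"number"}},"required":["moves"]}

```bash
ls; mkdir -p pics
cat > h.py <<'E'
import numpy as np, cv2
from scipy.spatial.transform import Rotation as R
from station import env
def snap(c,name=None):
    im=env.snapshot(c)
    if name: cv2.imwrite(f'pics/{name}.png',im[:,:,::-1])
    return im
def cam(c):
    p=env.camera_params(c); return p,R.from_quat(p['attitude']).as_matrix() if np.size(p['attitude'])==4 else np.array(p['attitude'])
def ray(c,px):
    p,M=cam(c); d=M@np.array([(px[0]-p['cx'])/p['fx'],(px[1]-p['cy'])/p['fy'],1]); return np.array(p['position']),d/np.linalg.norm(d)
def atz(c,px,z):
    o,d=ray(c,px); return o+d*(z-o[2])/d[2]
def tri(a,b):
    (o,d),(p,e)=a,b
    A=np.stack([d,-e],1); s=np.linalg.lstsq(A,p-o,rcond=None)[0]
    P=o+d*s[0];Q=p+e*s[1]; return (P+Q)/2,np.linalg.norm(P-Q)
def proj(c,X):
    p,M=cam(c); v=M.T@(np.array(X)-p['position']); return np.array([p['fx']*v[0]/v[2]+p['cx'],p['fy']*v[1]/v[2]+p['cy']])
E
python3 - <<'E'
from h import *
for c in('side','top'):
    snap(c,c+'0'); print(c,env.camera_params(c))
s=env.sense(); print(s)
for t in 'pot0 pot1 pot2 pan pan_grip chute spout push_bar case lid lid_hinge lid_handle mat tape ink eraser brush'.split():
    r=[]
    for c in('side','top'):
        m=env.mark_of(c,t); r.append([(np.round(x['pixel']).tolist(),round(x['confidence'],2)) for x in m[:3]])
    out=''
    if r[0] and r[1]:
        P,e=tri(ray('side',r[0][0][0]),ray('top',r[1][0][0])); out=(P.round(3),e.round(4))
    print(t,r,out)
E
```

```text
pics
side {'fx': 427.92785192005067, 'fy': 427.92785192005067, 'cx': 257.827079434578, 'cy': 185.47019371068578, 'position': array([-0.08843495,  0.72178499,  0.91145573]), 'attitude': array([-0.27834339,  0.85002813, -0.42103871,  0.15067691])}
top {'fx': 445.0088524336011, 'fy': 445.0088524336011, 'cx': 259.717797511394, 'cy': 192.6510816032573, 'position': array([ 0.41515695, -0.06480029,  1.59522995]), 'attitude': array([-0.70005123,  0.71268756, -0.03521037,  0.02765775])}
{'time': 0.1, 'qpos': array([-1.31318621e+00,  3.26862541e-01, -1.93452466e-01,  1.05201289e+00,
       -6.36907150e-06,  1.43661183e+00]), 'qvel': array([ 0.00149155, -0.00138123,  0.00269998, -0.00054306, -0.0022004 ,
        0.00054364]), 'joint_efforts': array([ 3.15227117e-04, -4.44240403e+01,  2.63037300e+01,  7.93230924e-03,
       -1.96786186e-04, -1.25323078e-05]), 'tool_pos': array([ 0.20990649, -0.50783706,  0.24159599]), 'ee_rot': array([ 9.80873119e-01,  1.94646699e-01, -5.04073000e-05, -7.64132021e-04]), 'force': array([ 0.29507118,  0.54383438, -0.50391527]), 'moment': array([-0.04912191,  0.001
[... 942 characters left out ...]
0065))
chute [[([202.0, 222.0], 0.73)], [([225.0, 159.0], 0.89), ([90.0, 193.0], 0.49)]] (array([0.675, 0.036, 0.017]), np.float64(0.009))
spout [[([204.0, 185.0], 0.84)], [([228.0, 159.0], 0.95)]] (array([0.655, 0.02 , 0.161]), np.float64(0.0015))
push_bar [[([201.0, 189.0], 0.59)], [([228.0, 156.0], 0.43)]] (array([0.669, 0.022, 0.141]), np.float64(0.0018))
case [[([205.0, 316.0], 0.89)], [([160.0, 230.0], 0.93), ([230.0, 147.0], 0.53)]] (array([ 0.433,  0.277, -0.001]), np.float64(0.0074))Traceback (most recent call last):
  File "<stdin>", line 8, in <module>
ValueError: it knows: brush, cake, case, chute, eraser, ink, lid_handle, lid_hinge, mat, pan, pan_grip, pot, push_bar, spout, tape
```

Run:
```python
from h import *
a=cv2.imread('pics/side0.png');b=cv2.imread('pics/top0.png')
cv2.imwrite('pics/side0b.png',cv2.resize(a,(800,600),interpolation=cv2.INTER_CUBIC))
cv2.imwrite('pics/top0b.png',cv2.resize(b,(800,600),interpolation=cv2.INTER_CUBIC))
for t in 'lid_hinge lid_handle mat tape ink eraser brush'.split():
    r=[]
    for c in('side','top'):
        m=env.mark_of(c,t); r.append([(np.round(x['pixel']).tolist(),round(x['confidence'],2)) for x in m[:3]])
    out=''
    if r[0] and r[1]:
        P,e=tri(ray('side',r[0][0][0]),ray('top',r[1][0][0])); out=(P.round(3),e.round(4))
    print(t,r,out)
S=env.mark_of('side','pot');T=env.mark_of('top','pot')
for s in S: print('s',s['pixel'].round() if hasattr(s['pixel'],'round') else s['pixel'],round(s['confidence'],2),atz('side',s['pixel'],.028).round(3))
for s in T: print('t',s['pixel'],round(s['confidence'],2),atz('top',s['pixel'],.028).round(3))
```

```text
lid_hinge [[([151.0, 315.0], 0.79)], [([124.0, 209.0], 0.75)]] (array([0.503, 0.384, 0.065]), np.float64(0.0004))
lid_handle [[([108.0, 247.0], 0.96), ([203.0, 191.0], 0.56)], [([92.0, 196.0], 0.95), ([315.0, 206.0], 0.41)]] (array([0.533, 0.414, 0.297]), np.float64(0.0102))
mat [[([299.0, 196.0], 0.8)], [([314.0, 205.0], 0.61)]] (array([ 0.51 , -0.278, -0.006]), np.float64(0.0002))
tape [[([222.0, 190.0], 0.57), ([343.0, 178.0], 0.5), ([171.0, 142.0], 0.27)], [([275.0, 140.0], 0.77), ([160.0, 229.0], 0.75)]] (array([ 0.747, -0.144, -0.001]), np.float64(0.0051))
ink [[([243.0, 179.0], 0.8)], [([303.0, 144.0], 0.44)]] (array([ 0.732, -0.246, -0.008]), np.float64(0.0032))
eraser [[([341.0, 173.0], 0.69), ([199.0, 262.0], 0.62), ([307.0, 190.0], 0.35)], [([197.0, 190.0], 0.45)]] (array([0.387, 0.041, 0.376]), np.float64(0.3093))
brush [[([321.0, 156.0], 0.83)], [([387.0, 186.0], 0.65)]] (array([ 0.576, -0.545, -0.009]), np.float64(0.0032))
s [278.1, 212.4] 0.92 [ 0.496 -0.132  0.028]
s [309.3, 190.0] 0.76 [ 0.476 -0.289  0.028]
s [185.0, 160.8] 0.71 [ 0.95  -0.174  0.028]
s [337.7, 174.7] 0.65 [ 0.441 -0.422  0.028]
t [357.3, 224.1] 0.86 [ 0.438 -0.424  0.028]
t [318.2, 213.2] 0.79 [ 0.478 -0.288  0.028]
t [278.6, 206.5] 0.74 [ 0.505 -0.149  0.028]
t [286.1, 277.7] 0.58 [ 0.256 -0.169  0.028]
```

View pics/side0b.png

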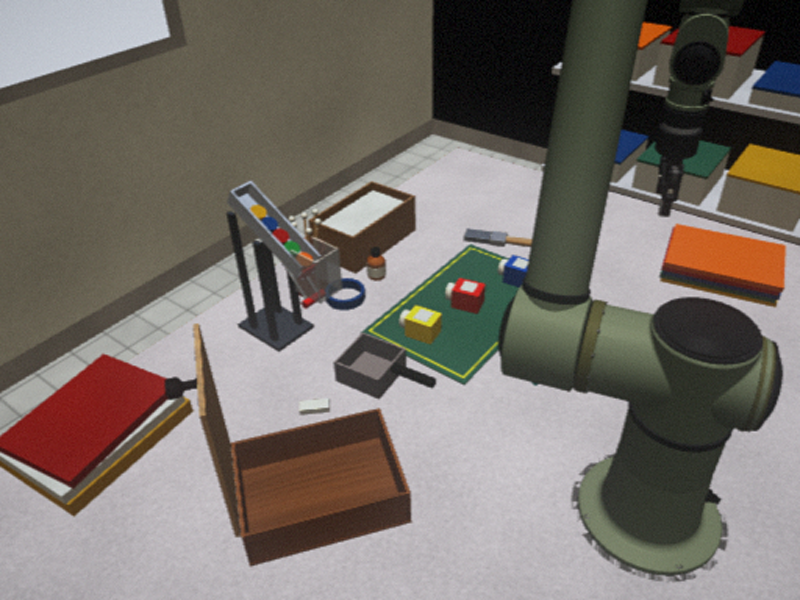

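View pics/top0b.png

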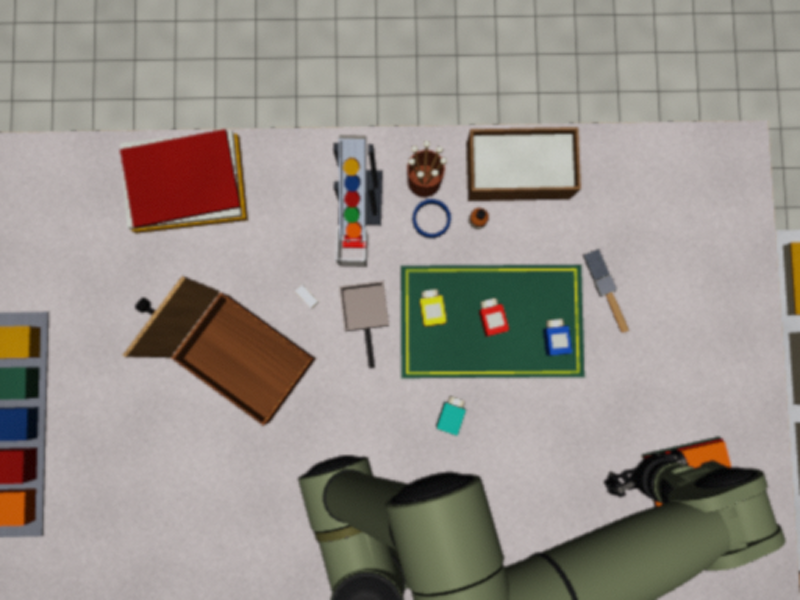

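The side view shows the pan (370,363) with its handle pointing at the robot, the chute with 5 cakes, the case with its lid upright and the knob at (180,388). Yellow, red and blue pots lie on the mat, and a teal decoy is off it. Next I refine the pan, chute, case and pot poses.

```bash
cat >> h.py <<'E'
def m3(t,n=1):
    A=[env.mark_of('side',t) for _ in range(n)];B=[env.mark_of('top',t) for _ in range(n)]
    a=np.median([x[0]['pixel'] for x in A if x],0);b=np.median([x[0]['pixel'] for x in B if x],0)
    P,e=tri(ray('side',a),ray('top',b)); return P.round(4),round(float(e),4),a,b
def cols(im,lo,hi,box=None):
    hsv=cv2.cvtColor(im,cv2.COLOR_RGB2HSV); m=cv2.inRange(hsv,lo,hi)
    if box: k=np.zeros_like(m);x0,y0,x1,y1=box;k[y0:y1,x0:x1]=1;m*=k
    return m
E
python3 - <<'E'
from h import *
S=snap('side');T=snap('top')
# cakes
C=dict(yellow=((20,120,100),(32,255,255)),blue=((105,120,60),(125,255,255)),green=((45,100,50),(80,255,255)),orange=((6,150,120),(16,255,255)))
for k,(lo,hi) in C.items():
    p=[]
    for im,b in((S,(150,120,212,175)),(T,(210,85,240,160))):
        m=cols(im,lo,hi,b); n,l,st,ce=cv2.connectedComponentsWithStats(m)
        i=1+np.argmax(st[1:,4]) if n>1 else 0; p.append((ce[i],st[i,4]))
    print(k,p,tri(ray('side',p[0][0]),ray('top',p[1][0])) )
for t in('spout','push_bar','pan','pan_grip','lid_hinge','lid_handle','case'): print(t,m3(t,3))
r=env.cut_out('top','case')[0]['region'].astype(np.uint8)
c=max(cv2.findContours(r,0,1)[0],key=cv2.contourArea); print('case',r.sum(),cv2.approxPolyDP(c,4,True)[:,0].tolist())
r=env.cut_out('top','pan')[0]['region'].astype(np.uint8)
c=max(cv2.findContours(r,0,1)[0],key=cv2.contourArea); print('pan',r.sum(),cv2.approxPolyDP(c,2,True)[:,0].tolist())
# pots
for k,lo,hi in(('yellow',(22,120,90),(35,255,255)),('red',(0,150,70),(8,255,255)),('blue',(105,130,70),(125,255,255))):
    m=cols(T,lo,hi,(258,172,372,240)); m=cv2.morphologyEx(m,cv2.MORPH_CLOSE,np.ones((11,11)))
    c=max(cv2.findContours(m,0,1)[0],key=cv2.contourArea); rr=cv2.minAreaRect(c);print(k,rr,[atz('top',q,.053).round(3).tolist() for q in cv2.boxPoints(rr)])
print([[np.round(x['pixel']),round(x['confidence'],2)] for x in env.cut_out('top','pot')])
E
```

```text
yellow [(array([165.40322581, 134.66129032]), np.int32(62)), (array([224.25974026, 106.58441558]), np.int32(77))] (array([0.79261227, 0.02142168, 0.28602147]), np.float64(0.0012703008958222812))
blue [(array([172.62711864, 142.3220339 ]), np.int32(59)), (array([224.94285714, 116.85714286]), np.int32(70))] (array([0.76588627, 0.02105726, 0.26899038]), np.float64(0.0006247563472460348))
green [(array([186.77083333, 157.10416667]), np.int32(48)), (array([224.56      , 136.97333333]), np.int32(75))] (array([0.70996405, 0.02469613, 0.24052531]), np.float64(0.0009748470986616865))
orange [(array([196.23529412, 163.05882353]), np.int32(17)), (array([226.02631579, 147.01315789]), np.int32(76))] (array([0.67973861, 0.02049791, 0.22934117]), np.float64(0.003289759556499415))
spout (array([0.6574, 0.0197, 0.1507]), 0.0075, array([205.5, 187.5]), array([227.5, 157.8]))
push_bar (array([0.6705, 0.0217, 0.1287]), 0.0103, array([203. , 192.2]), array([227. , 154.7]))
pan (array([0.5389, 0.0114, 0.009 ]), 0.0009, array([239.6, 236.9]), array([233.3, 197.9]))
pan_grip (array([ 0.4428, -0.0021,  0.045
[... 528 characters left out ...]
210], [232, 212], [236, 235], [239, 234], [237, 211], [248, 207]]
yellow ((272.5, 213.0), (25.0, 50.0), 0.0) [[0.396, -0.081, 0.053], [0.569, -0.084, 0.053], [0.567, -0.171, 0.053], [0.394, -0.167, 0.053]]
red ((316.00384521484375, 204.6807861328125), (17.628862380981445, 15.436219215393066), 74.74488067626953) [[0.53, -0.244, 0.053], [0.544, -0.296, 0.053], [0.484, -0.311, 0.053], [0.471, -0.259, 0.053]]
blue ((357.1846618652344, 217.47694396972656), (17.86100196838379, 14.884167671203613), 82.87498474121094) [[0.488, -0.391, 0.053], [0.494, -0.442, 0.053], [0.432, -0.448, 0.053], [0.427, -0.396, 0.053]]
[[array([316., 205.]), 0.78], [array([277., 197.]), 0.61], [array([358., 214.]), 0.55]]
```

```bash
cat >> h.py <<'E'
def down(yaw,tilt=0):
    # tool x horizontal at yaw (deg), z down; tilt>0 tips the approach forward (towards +x of yaw)
    f=np.array([np.cos(np.radians(yaw)),np.sin(np.radians(yaw)),0]);u=np.array([0,0,1.])
    t=np.radians(tilt); z=-u*np.cos(t)+f*np.sin(t); x=f*np.cos(t)+u*np.sin(t); y=np.cross(z,x)
    return np.stack([x,y,z],1)
def row(pos,M,grasp=True,ref=None):
    s=env.sense(); p0=np.array(s['tool_pos']);M0=R.from_quat(s['ee_rot']).as_matrix()
    if ref: p0,M0=ref
    pos=np.array(pos,float)
    if grasp: pos=pos+M[:,2]*.008
    t=M0.T@(pos-p0)/.4; a=R.from_matrix(M0.T@M).as_rotvec()/np.radians(60)
    return np.r_[t,a].round(4).tolist()
E
python3 - <<'E'
from h import *
print([atz('top',q,.075).round(4).tolist() for q in((109,228),(167,271),(201,230),(148,190))])
s=env.sense();print(s['tool_pos'],s['time'])
print(row((.443,-.002,.16),down(7)),row((.443,-.002,.042),down(7)))
E
```

```text
[[0.4391, 0.4315, 0.075], [0.291, 0.235, 0.075], [0.4266, 0.1197, 0.075], [0.5664, 0.2999, 0.075]]
[ 0.21004251 -0.50834151  0.24228146] 4.15
[1.0217, -0.9475, 0.2257, 0.0, 0.0, 0.2575] [1.0217, -0.9475, 0.5207, 0.0, 0.0, 0.2575]
```

>>> servo_tool --moves '[[[0.5, -0.47, 0.1, 0, 0, 0.13], [0.5, -0.47, 0.1, 0, 0, 0.13], [0.5, -0.47, 0.1, 0, 0, 0.13], [0.5, -0.47, 0.1, 0, 0, 0.13], [0.95, -0.93, 0.2, 0, 0, 0.2575], [0.95, -0.93, 0.2, 0, 0, 0.2575], [0.95, -0.93, 0.2, 0, 0, 0.2575], [0.95, -0.93, 0.2, 0, 0, 0.2575], [0.95, -0.93, 0.2, 0, 0, 0.2575], [0.95, -0.93, 0.2, 0, 0, 0.2575], [0.95, -0.93, 0.2, 0, 0, 0.2575]]]' --claw 70

```text
time: 5.52
tool_pos: [0.4191, -0.0197, 0.1624]
ee_rot: [0.998, 0.061, -0.0, 0.0]
force: [0.1, 0.0, -0.6]
finger_gap: 0.0699
finger_force: 0.0
```

Run:
```python
from h import *
print(m3('pan_grip',2),m3('pan',2))
print(row((.443,-.002,.042),down(7)))
```

```text
(array([ 0.4428, -0.0021,  0.0451]), 0.0033, array([267.1, 238.6]), array([237.4, 225.1])) (array([0.5389, 0.0114, 0.009 ]), 0.0009, array([239.6, 236.9]), array([233.3, 197.9]))
[0.0646, -0.0375, 0.321, 0.0001, -0.0002, -0.0012]
```

>>> servo_tool --moves '[[[0.065, -0.037, 0.15, 0, 0, 0], [0.065, -0.037, 0.25, 0, 0, 0], [0.065, -0.037, 0.32, 0, 0, 0], [0.065, -0.037, 0.32, 0, 0, 0], [0.065, -0.037, 0.32, 0, 0, 0]]]'

```text
time: 6.55
tool_pos: [0.4439, -0.0018, 0.0351]
ee_rot: [0.998, 0.061, 0.0, 0.0]
force: [0.6, 0.0, -0.1]
finger_gap: 0.07
finger_force: 0.0
```

>>> servo_tool --moves '[[[0, 0, 0, 0, 0, 0], [0, 0, 0, 0, 0, 0], [0, 0, 0, 0, 0, 0], [0, 0, 0, 0, 0, 0], [0, 0, 0, 0, 0, 0], [0, 0, 0, 0, 0, 0]]]' --claw 5 --squeeze 90

```text
time: 7.3
tool_pos: [0.4434, -0.0015, 0.0347]
ee_rot: [0.998, 0.061, 0.0, -0.0]
force: [-1.6, 0.0, 5.7]
finger_gap: 0.0124
finger_force: 87.8
```

>>> servo_tool --moves '[[[0, 0, -0.1, 0, 0, 0], [0, 0, -0.2, 0, 0, 0], [0, 0, -0.26, 0, 0, 0], [0, 0, -0.26, 0, 0, 0], [0, 0, -0.26, 0, 0, 0]]]'

```text
time: 7.92
tool_pos: [0.4423, -0.0015, 0.1372]
ee_rot: [0.998, 0.061, -0.001, -0.0]
force: [-0.2, -0.3, -2.1]
finger_gap: 0.0125
finger_force: 88.2
```

Run:
```python
from h import *
a=snap('side');b=snap('top')
for t in('pan_grip','pan','spout'): print(m3(t,1))
cv2.imwrite('pics/c1.png',np.hstack([cv2.resize(a[120:290,150:320],(400,400)),cv2.resize(b[90:260,150:320],(400,400))])[:,:,::-1])
print(env.sense()['tool_pos'])
```

```text
(array([ 0.6382, -0.0292,  0.0941]), 0.2964, array([267.1, 211. ]), array([225.2, 126.7]))
(array([ 0.5419, -0.002 ,  0.0938]), 0.011, array([238.3, 212.8]), array([237.1, 196.4]))
(array([0.6482, 0.0216, 0.1589]), 0.0015, array([206.1, 186.6]), array([227.4, 160.9]))
[ 0.44293496 -0.00153545  0.13784802]
```

View pics/c1.png

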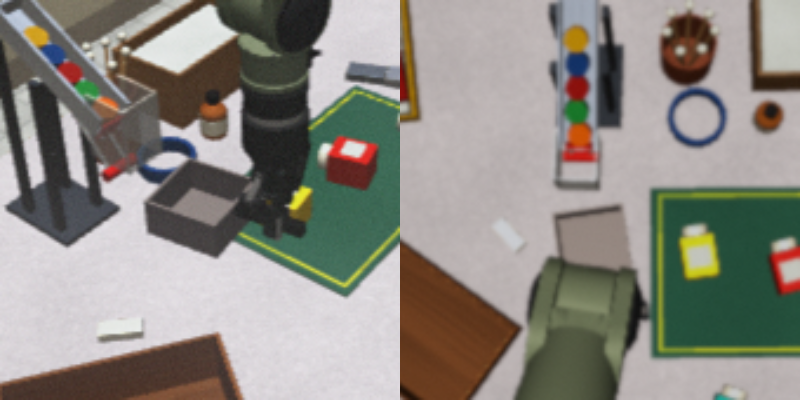

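Run:
```python
from h import *
k=170/400
f=lambda u,v:(150+(u-400)*k,90+v*k)
print('pan front',[atz('top',f(*q),.154).round(4) for q in((557,215),(621,207))])
print('spout near edge top',[atz('top',f(*q),.26).round(4) for q in((557,187),(600,187))],'far top?')
print(row((.605-.105,.0205,.147),down(0)))
```

```text
pan front [array([0.5828, 0.0579, 0.154 ]), array([ 0.5925, -0.0308,  0.154 ])]
spout near edge top [array([0.6067, 0.0485, 0.26  ]), array([ 0.6058, -0.0067,  0.26  ])] far top?
[0.1483, -0.0373, -0.003, -0.0002, 0.0008, 0.1166]
```

>>> servo_tool --moves '[[[0.04, -0.037, -0.003, 0, 0, 0.04], [0.07, -0.037, -0.003, 0, 0, 0.08], [0.1, -0.037, -0.003, 0, 0, 0.11], [0.12, -0.037, -0.003, 0, 0, 0.11], [0.13, -0.037, -0.003, 0, 0, 0.11], [0.13, -0.037, -0.003, 0, 0, 0.11], [0.13, -0.037, -0.003, 0, 0, 0.11]]]'

```text
time: 9.2
tool_pos: [0.4925, 0.0194, 0.1394]
ee_rot: [1.0, 0.003, -0.0, -0.0]
force: [0.6, -0.5, -2.3]
finger_gap: 0.0127
finger_force: 88.2
```

Run:
```python
from h import *
a=snap('side');b=snap('top')
print(m3('pan',1),m3('spout',1),m3('push_bar',1))
cv2.imwrite('pics/c2.png',np.hstack([cv2.resize(a[140:240,170:270],(400,400),interpolation=2),cv2.resize(b[120:220,180:280],(400,400),interpolation=2)])[:,:,::-1])
s=env.sense();print(s['tool_pos'],s['force'])
```

```text
(array([0.5958, 0.0152, 0.0988]), 0.0105, array([220.5, 207.7]), array([231.7, 180.4])) (array([0.6543, 0.0193, 0.1555]), 0.0061, array([203.9, 186.3]), array([228.9, 160.1])) (array([ 0.5569, -0.0192,  0.1145]), 0.2407, array([279.1, 212.7]), array([225. , 157.5]))
[0.49295589 0.0194505  0.13952019] [ 0.4549216  -0.40332102 -1.83352193]
```

View pics/c2.png

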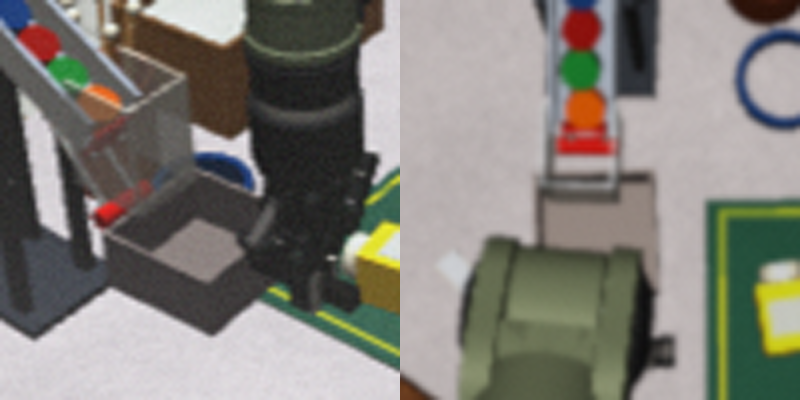

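Run:
```python
from h import *
f=lambda u,v:(180+(u-400)/4,120+v/4)
for n,q,z in(('panL',(535,185),.155),('panR',(656,178),.155),('spL',(541,190),.17),('spR',(620,190),.17),('chL',(548,110),.23),('chR',(617,110),.23),('cake',(584,105),.225)): print(n,atz('top',f(*q),z).round(4))
```

```text
panL [0.6326 0.067  0.155 ]
panR [ 0.6367 -0.0317  0.155 ]
spL [0.6261 0.0609 0.17  ]
spR [ 0.6251 -0.0029  0.17  ]
chL [0.6798 0.0495 0.23  ]
chR [ 0.6789 -0.004   0.23  ]
cake [0.6843 0.0219 0.225 ]
```

>>> servo_tool --moves '[[[0.02, -0.011, 0, 0, 0, 0.025], [0.04, -0.011, 0, 0, 0, 0.025], [0.05, -0.011, 0, 0, 0, 0.025], [0.06, -0.011, 0, 0, 0, 0.025], [0.07, -0.011, 0, 0, 0, 0.025], [0.08, -0.011, 0, 0, 0, 0.025], [0.09, -0.011, 0, 0, 0, 0.025], [0.1, -0.011, 0, 0, 0, 0.025], [0.1, -0.011, 0, 0, 0, 0.025], [0.1, -0.011, 0, 0, 0, 0.025]]]'

```text
time: 10.85
tool_pos: [0.5328, 0.0242, 0.1394]
ee_rot: [1.0, -0.01, -0.0, -0.0]
force: [-1.2, -0.2, -3.7]
finger_gap: 0.0126
finger_force: 88.0
```

Run:
```python
from h import *
a=snap('side');b=snap('top')
cv2.imwrite('pics/c3.png',np.hstack([cv2.resize(a[140:240,170:270],(400,400),interpolation=2),cv2.resize(b[120:220,180:280],(400,400),interpolation=2)])[:,:,::-1])
s=env.sense();print(s['tool_pos'],s['force'])
```

```text
[0.53267567 0.02421019 0.13935153] [-1.15157921 -0.88531879 -3.0587768 ]
```

View pics/c3.png

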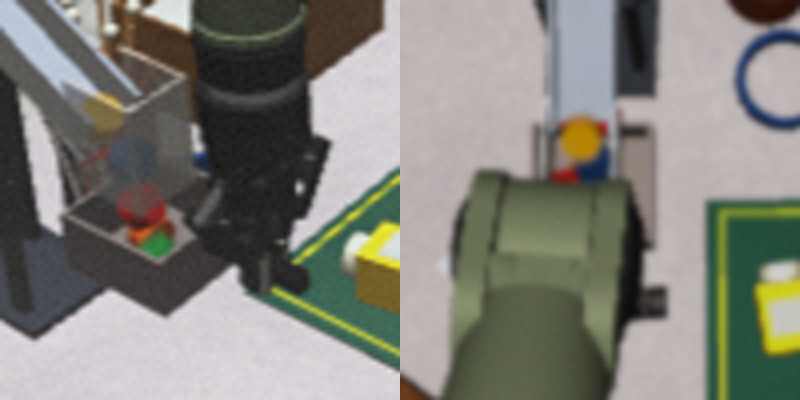

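>>> servo_tool --moves '[[[0.01, -0.004, 0, 0, 0, 0], [0.02, -0.008, 0, 0, 0, 0], [0.025, -0.008, 0, 0, 0, 0], [0.025, -0.008, 0, 0, 0, 0], [0.025, -0.008, 0, 0, 0, 0], [0.025, -0.008, 0, 0, 0, 0]]]'

```text
time: 11.7
tool_pos: [0.543, 0.0272, 0.1395]
ee_rot: [1.0, -0.01, 0.0, -0.0]
force: [-1.8, -0.2, -2.1]
finger_gap: 0.0125
finger_force: 88.2
```

Run:
```python
from h import *
a=snap('side');b=snap('top')
cv2.imwrite('pics/c4.png',np.hstack([cv2.resize(a[140:240,170:270],(400,400),interpolation=2),cv2.resize(b[120:220,180:280],(400,400),interpolation=2)])[:,:,::-1])
s=env.sense();print(s['tool_pos'],s['force'])
f=lambda u,v:(180+(u-400)/4,120+v/4)
for n,q,z in(('panL',(535,150),.155),('panR',(656,150),.155)): print(n,atz('top',f(*q),z).round(4))
```

```text
[0.54295042 0.02718923 0.13948439] [-1.37097681  1.0271384  -2.71641018]
panL [0.6614 0.0668 0.155 ]
panR [ 0.6598 -0.0321  0.155 ]
```

View pics/c4.png

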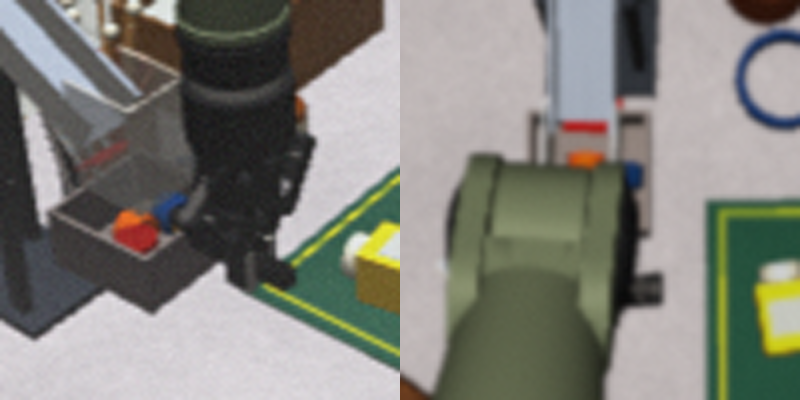

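>>> servo_tool --moves '[[[-0.01, 0, 0, 0, 0, 0], [-0.03, 0, 0, 0, 0, 0], [-0.05, 0, 0, 0, 0, 0], [-0.08, 0, 0, 0, 0, 0], [-0.11, 0, 0, 0, 0, 0], [-0.15, 0, 0, 0, 0, 0], [-0.19, 0, 0, 0, 0, 0], [-0.23, 0, 0, 0, 0, 0], [-0.27, 0, 0, 0, 0, 0], [-0.3, 0, 0, 0, 0, 0], [-0.32, 0, 0, 0, 0, 0], [-0.32, 0, 0, 0, 0, 0], [-0.32, 0, 0, 0, 0, 0]]]'

```text
time: 13.42
tool_pos: [0.4158, 0.0295, 0.1397]
ee_rot: [1.0, -0.01, 0.001, 0.0]
force: [0.8, 0.7, -3.1]
finger_gap: 0.0121
finger_force: 88.3
```

Run:
```python
from h import *
a=snap('side');b=snap('top')
cv2.imwrite('pics/c5.png',np.hstack([cv2.resize(a[130:270,160:300],(400,400),interpolation=2),cv2.resize(b[80:280,150:350],(400,400),interpolation=2)])[:,:,::-1])
print([[np.round(x['pixel']),round(x['confidence'],2)] for c in('side','top') for x in env.recognise(c,'cake')])
s=env.sense();print(s['tool_pos'],s['force'])
```

```text
[[array([233., 208.]), 0.53], [array([228., 199.]), 0.44], [array([232., 210.]), 0.41]]
[0.41545929 0.0295501  0.13946693] [ 0.34862094 -0.54146342 -1.96714113]
```

View pics/c5.png

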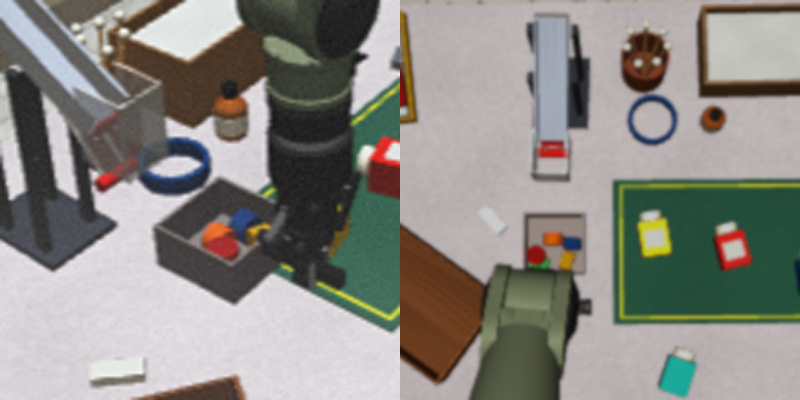

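Run:
```python
from h import *
print(row((.396,.228,.168),down(53)),row((.396,.228,.048),down(53)), env.sense()['qpos'].round(2))
```

```text
[-0.0582, -0.4951, -0.0514, 0.0001, -0.0002, -0.9017] [-0.0582, -0.4951, 0.2486, 0.0001, -0.0002, -0.9017] [-0.11  0.19 -0.67  0.71 -0.    3.05]
```

>>> servo_tool --moves '[[[0, -0.02, -0.02, 0, 0, -0.04], [-0.005, -0.06, -0.04, 0, 0, -0.1], [-0.01, -0.1, -0.05, 0, 0, -0.17], [-0.015, -0.14, -0.05, 0, 0, -0.25], [-0.02, -0.18, -0.05, 0, 0, -0.33], [-0.025, -0.22, -0.05, 0, 0, -0.41], [-0.03, -0.26, -0.05, 0, 0, -0.49], [-0.035, -0.3, -0.05, 0, 0, -0.57], [-0.04, -0.34, -0.05, 0, 0, -0.65], [-0.045, -0.38, -0.05, 0, 0, -0.73], [-0.05, -0.42, -0.05, 0, 0, -0.8], [-0.055, -0.45, -0.05, 0, 0, -0.85], [-0.058, -0.48, -0.05, 0, 0, -0.88], [-0.058, -0.495, -0.05, 0, 0, -0.9], [-0.058, -0.495, -0.05, 0, 0, -0.9], [-0.058, -0.495, -0.05, 0, 0, -0.9]]]'

```text
time: 15.62
tool_pos: [0.3957, 0.2277, 0.1594]
ee_rot: [0.895, 0.445, -0.0, 0.0]
force: [-0.5, -0.4, -2.2]
finger_gap: 0.0125
finger_force: 88.3
```

Run:
```python
from h import *
a=snap('side');b=snap('top')
cv2.imwrite('pics/c6.png',np.hstack([cv2.resize(a[190:370,90:270],(400,400),interpolation=2),cv2.resize(b[150:290,70:210],(400,400),interpolation=2)])[:,:,::-1])
print(m3('pan',1),m3('case',1),m3('lid_hinge',1),m3('lid_handle',1))
print(row((.396,.228,.048),down(53)))
```

```text
(array([ 0.7489,  0.0662, -0.3317]), 0.0518, array([182.8, 289.6]), array([228.1, 160.7])) (array([ 0.7551,  0.0499, -0.5052]), 0.0435, array([202.4, 315.5]), array([227.2, 157.6])) (array([0.5076, 0.3815, 0.0617]), 0.0018, array([151.4, 314.3]), array([124.9, 207.6])) (array([0.543 , 0.4174, 0.2963]), 0.002, array([105.6, 246.3]), array([ 89.7, 191.7]))
[0.0006, 0.0006, 0.2987, 0.0, 0.0001, -0.0018]
```

View pics/c6.png

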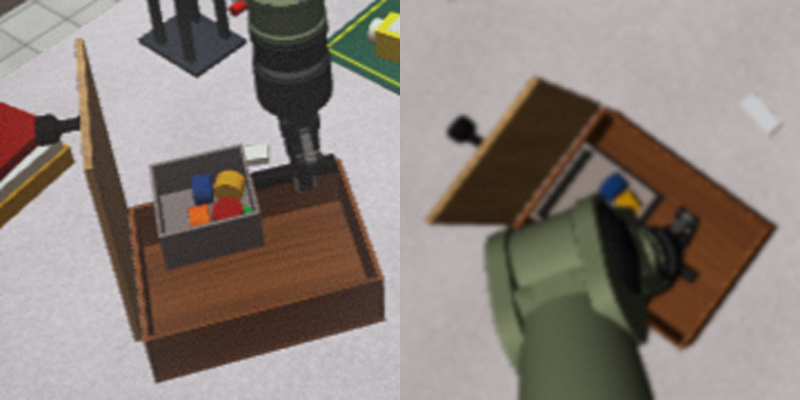

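>>> servo_tool --moves '[[[0, 0, 0.03, 0, 0, 0], [0, 0, 0.07, 0, 0, 0], [0, 0, 0.11, 0, 0, 0], [0, 0, 0.15, 0, 0, 0], [0, 0, 0.19, 0, 0, 0], [0, 0, 0.22, 0, 0, 0], [0, 0, 0.25, 0, 0, 0], [0, 0, 0.27, 0, 0, 0], [0, 0, 0.285, 0, 0, 0], [0, 0, 0.293, 0, 0, 0], [0, 0, 0.293, 0, 0, 0], [0, 0, 0.293, 0, 0, 0]]]'

```text
time: 17.62
tool_pos: [0.3959, 0.2281, 0.0425]
ee_rot: [0.895, 0.445, 0.0, 0.0]
force: [-0.3, -0.9, -2.2]
finger_gap: 0.0123
finger_force: 88.3
```

Not touching yet; lower 2 mm more, then release.

>>> servo_tool --moves '[[[0, 0, 0.004, 0, 0, 0], [0, 0, 0.006, 0, 0, 0], [0, 0, 0.006, 0, 0, 0]]]'

```text
time: 18.0
tool_pos: [0.3958, 0.2279, 0.0407]
ee_rot: [0.895, 0.445, 0.0, 0.0]
force: [-3.1, -1.8, 8.8]
finger_gap: 0.0126
finger_force: 90.1
```

>>> servo_tool --moves '[[[0, 0, 0, 0, 0, 0], [0, 0, 0, 0, 0, 0], [0, 0, 0, 0, 0, 0], [0, 0, 0, 0, 0, 0], [0, 0, -0.05, 0, 0, 0], [0, 0, -0.12, 0, 0, 0], [0, 0, -0.25, 0, 0, 0], [0, 0, -0.4, 0, 0, 0], [-0.1, 0, -0.55, 0, 0, 0], [-0.2, 0, -0.7, 0, 0, 0], [-0.2, 0, -0.8, 0, 0, 0], [-0.2, 0, -0.8, 0, 0, 0], [-0.2, 0, -0.8, 0, 0, 0]]]' --claw 45

```text
time: 19.62
tool_pos: [0.3473, 0.1642, 0.3596]
ee_rot: [0.895, 0.445, 0.0, -0.0]
force: [0.0, -0.7, -0.7]
finger_gap: 0.045
finger_force: 0.0
```

Run:
```python
from h import *
a=snap('side');b=snap('top')
cv2.imwrite('pics/c7.png',np.hstack([cv2.resize(a[190:370,90:270],(400,400),interpolation=2),cv2.resize(b[150:290,70:210],(400,400),interpolation=2)])[:,:,::-1])
print(m3('lid_hinge',2),m3('lid_handle',2),m3('pan',1))
s=env.sense();print(s['tool_pos'],s['qpos'].round(2))
```

```text
(array([0.3496, 0.1866, 0.5092]), 0.29, array([322.9, 156.1]), array([127.5, 206.2])) (array([0.5374, 0.4107, 0.2926]), 0.0032, array([110.1, 246.8]), array([ 92.6, 193.8])) (array([0.4544, 0.3086, 0.0043]), 0.0064, array([190.1, 319.1]), array([150.8, 223.9]))
[0.34738186 0.16423586 0.35977547] [ 0.25 -0.05 -0.33  1.28 -0.    2.47]
```

View pics/c7.png

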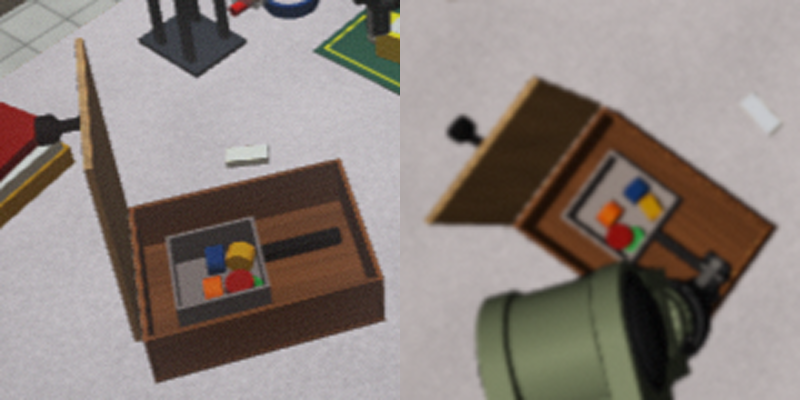

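```bash
cat > lid.py <<'E'
from h import *
ex=np.array([.602,.799]);lat=np.array([-.799,.602]);H=np.array([.5055,.3785])
def P(cx,z,l=.06): return np.r_[H+ex*cx+lat*l,z+.011]
def arc(th,s=.2): return P(-s*np.cos(th)+.008*np.sin(th)+.011, .075+s*np.sin(th)+.008*np.cos(th))
E
python3 - <<'E'
from lid import *
for p in((.347,.164,.44),P(.09,.42),P(.09,.275)): print(np.round(p,3),row(p,down(53),False))
ref=(P(.09,.275),down(53))
for d in(93,88,80,72,64,56,48,40,32,24,16,10,5,2,0,-1): print(d,row(arc(np.radians(d)),down(53),False,ref))
E
```

```text
[0.347 0.164 0.44 ] [-0.0011, -0.0004, -0.2006, -0.0001, 0.0002, -0.0016]
[0.512 0.487 0.431] [0.8905, -0.1583, -0.1782, -0.0001, 0.0002, -0.0016]
[0.512 0.487 0.286] [0.8905, -0.1582, 0.1843, -0.0001, 0.0002, -0.0016]
93 [-0.1514, 0.0, 0.0017, 0.0, 0.0, 0.0]
88 [-0.195, 0.0, -0.0004, 0.0, 0.0, 0.0]
80 [-0.2647, 0.0, 0.0041, 0.0, 0.0, 0.0]
72 [-0.3331, 0.0, 0.0183, 0.0, 0.0, 0.0]
64 [-0.3989, 0.0, 0.0418, 0.0, 0.0, 0.0]
56 [-0.4607, 0.0, 0.0743, 0.0, 0.0, 0.0]
48 [-0.5174, 0.0, 0.115, 0.0, 0.0, 0.0]
40 [-0.5679, 0.0, 0.1633, 0.0, 0.0, 0.0]
32 [-0.6112, 0.0, 0.2181, 0.0, 0.0, 0.0]
24 [-0.6464, 0.0, 0.2784, 0.0, 0.0, 0.0]
16 [-0.6729, 0.0, 0.343, 0.0, 0.0, 0.0]
10 [-0.6867, 0.0, 0.3935, 0.0, 0.0, 0.0]
5 [-0.6941, 0.0, 0.4365, 0.0, 0.0, 0.0]
2 [-0.6968, 0.0, 0.4626, 0.0, 0.0, 0.0]
0 [-0.6978, 0.0, 0.48, 0.0, 0.0, 0.0]
-1 [-0.6981, 0.0, 0.4887, 0.0, 0.0, 0.0]
```

>>> servo_tool --moves '[[[0, 0, -0.2, 0, 0, 0], [0, 0, -0.2, 0, 0, 0], [0.1, -0.02, -0.2, 0, 0, 0], [0.3, -0.06, -0.2, 0, 0, 0], [0.5, -0.1, -0.2, 0, 0, 0], [0.65, -0.13, -0.2, 0, 0, 0], [0.8, -0.15, -0.2, 0, 0, 0], [0.89, -0.158, -0.2, 0, 0, 0], [0.89, -0.158, -0.2, 0, 0, 0], [0.89, -0.158, -0.2, 0, 0, 0], [0.89, -0.158, -0.1, 0, 0, 0], [0.89, -0.158, 0, 0, 0, 0], [0.89, -0.158, 0.1, 0, 0, 0], [0.89, -0.158, 0.184, 0, 0, 0], [0.89, -0.158, 0.184, 0, 0, 0], [0.89, -0.158, 0.184, 0, 0, 0]]]' --claw 0

```text
time: 22.22
tool_pos: [0.5121, 0.4861, 0.2889]
ee_rot: [0.895, 0.445, 0.001, -0.0]
force: [-0.5, -0.1, 0.6]
finger_gap: 0.0001
finger_force: 0.0
```

Run:
```python
from lid import *
for d in(88,48,0): print(d,row(arc(np.radians(d)),down(53),False))
print(env.sense()['qpos'].round(2), env.sense()['force'])
```

```text
88 [-0.1947, -0.001, 0.0064, 0.0008, -0.0027, -0.0021]
48 [-0.5174, -0.0003, 0.1209, 0.0008, -0.0027, -0.0021]
0 [-0.6988, -0.0002, 0.4853, 0.0008, -0.0027, -0.0021]
[ 0.65  0.62  0.39  1.34 -0.    2.87] [-0.45803458 -0.14784239  0.61931254]
```

>>> servo_tool --moves '[[[-0.08, 0, 0, 0, 0, 0], [-0.15, 0, 0, 0, 0, 0], [-0.195, 0, 0.005, 0, 0, 0], [-0.23, 0, 0.005, 0, 0, 0], [-0.265, 0, 0.008, 0, 0, 0], [-0.3, 0, 0.014, 0, 0, 0], [-0.333, 0, 0.022, 0, 0, 0], [-0.366, 0, 0.034, 0, 0, 0], [-0.399, 0, 0.046, 0, 0, 0], [-0.43, 0, 0.062, 0, 0, 0], [-0.46, 0, 0.078, 0, 0, 0], [-0.49, 0, 0.098, 0, 0, 0], [-0.517, 0, 0.119, 0, 0, 0], [-0.543, 0, 0.143, 0, 0, 0], [-0.568, 0, 0.167, 0, 0, 0], [-0.59, 0, 0.194, 0, 0, 0], [-0.61, 0, 0.222, 0, 0, 0], [-0.61, 0, 0.222, 0, 0, 0]]]'

```text
time: 24.48
tool_pos: [0.3645, 0.2915, 0.1979]
ee_rot: [0.895, 0.445, 0.0, -0.0]
force: [0.3, 0.1, 0.4]
finger_gap: 0.0003
finger_force: 0.0
```

Run:
```python
from lid import *
for d in(24,16,8,4,0): print(d,row(arc(np.radians(d)),down(53),False))
a=snap('side','l1');b=snap('top')
cv2.imwrite('pics/l1.png',np.hstack([cv2.resize(a[190:370,90:270],(400,400),interpolation=2),cv2.resize(b[100:350,50:380],(528,400),interpolation=2)[:,:400]])[:,:,::-1])
```

```text
24 [-0.0355, 0.0006, 0.0581, 0.0001, -0.0006, -0.0021]
16 [-0.062, 0.0006, 0.1227, 0.0001, -0.0006, -0.0021]
8 [-0.0793, 0.0007, 0.1903, 0.0001, -0.0006, -0.0021]
4 [-0.0844, 0.0007, 0.2249, 0.0001, -0.0006, -0.0021]
0 [-0.087, 0.0007, 0.2597, 0.0001, -0.0006, -0.0021]
```

View pics/l1.png

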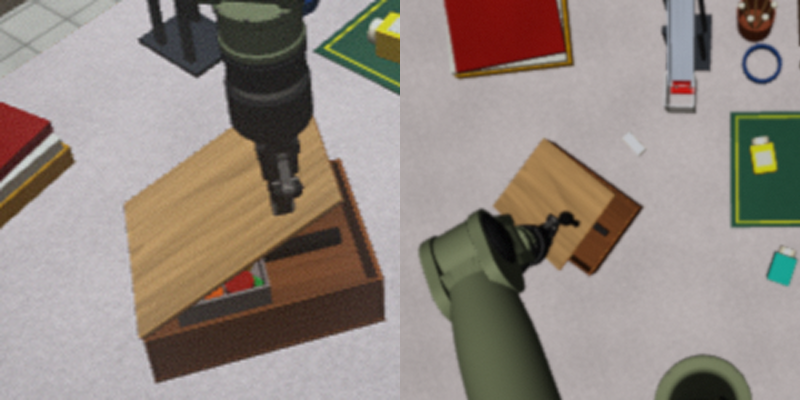

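>>> servo_tool --moves '[[[-0.02, 0, 0.03, 0, 0, 0], [-0.035, 0, 0.058, 0, 0, 0], [-0.05, 0, 0.09, 0, 0, 0], [-0.062, 0, 0.123, 0, 0, 0], [-0.072, 0, 0.157, 0, 0, 0], [-0.079, 0, 0.19, 0, 0, 0], [-0.084, 0, 0.215, 0, 0, 0], [-0.085, 0, 0.235, 0, 0, 0], [-0.086, 0, 0.25, 0, 0, 0], [-0.086, 0, 0.255, 0, 0, 0], [-0.086, 0, 0.255, 0, 0, 0]]]'

```text
time: 25.95
tool_pos: [0.3439, 0.2644, 0.0955]
ee_rot: [0.895, 0.445, 0.0, -0.0]
force: [-0.8, 0.6, -0.9]
finger_gap: -0.0001
finger_force: 0.0
```

>>> servo_tool --moves '[[[0, 0, 0.004, 0, 0, 0], [0, 0, 0.006, 0, 0, 0], [0, 0, 0.008, 0, 0, 0], [0, 0, 0.008, 0, 0, 0]]]'

```text
time: 26.45
tool_pos: [0.3443, 0.2645, 0.0943]
ee_rot: [0.895, 0.446, 0.001, 0.0]
force: [-5.4, -3.4, 21.9]
finger_gap: -0.0001
finger_force: 11.3
```

>>> servo_tool --moves '[[[0, 0, -0.1, 0, 0, 0], [0, 0, -0.25, 0, 0, 0], [0, 0, -0.4, 0, 0, 0], [0, 0, -0.5, 0, 0, 0], [0.02, 0.15, -0.5, 0, 0, 0.15], [0.02, 0.3, -0.5, 0, 0, 0.3], [0.02, 0.4, -0.5, 0, 0, 0.45], [0.02, 0.5, -0.5, 0, 0, 0.6], [0.02, 0.5, -0.5, 0, 0, 0.75], [0.02, 0.5, -0.5, 0, 0, 0.85], [0.02, 0.5, -0.5, 0, 0, 0.85]]]' --claw 80

```text
time: 27.82
tool_pos: [0.5107, 0.1184, 0.2923]
ee_rot: [0.999, 0.037, -0.001, -0.012]
force: [0.3, 0.3, -0.1]
finger_gap: 0.0799
finger_force: 0.0
```

```bash
cat > pots.py <<'E'
from h import *
HS=dict(yellow=((22,120,90),(35,255,255)),red=((0,150,70),(8,255,255)),blue=((100,100,60),(128,255,255)))
def pots(n,view=True):
    T=snap('top');S=snap('side')
    cv2.imwrite(f'pics/{n}.png',np.hstack([cv2.resize(T[160:250,240:390],(500,300),interpolation=2),cv2.resize(S[130:250,240:360],(300,300),interpolation=2)])[:,:,::-1])
    for k,(lo,hi) in HS.items():
        m=cols(T,lo,hi,(255,165,380,245))
        if k=='yellow': m=cv2.morphologyEx(m,cv2.MORPH_OPEN,np.ones((3,3)))
        nl,l,st,ce=cv2.connectedComponentsWithStats(m)
        if nl<2: print(k,'none');continue
        i=1+np.argmax(st[1:,4]); mm=cv2.morphologyEx((l==i).astype(np.uint8),cv2.MORPH_CLOSE,np.ones((9,9)))
        rr=cv2.minAreaRect(max(cv2.findContours(mm,0,1)[0],key=cv2.contourArea))
        M=cv2.moments(mm,True);c=(M['m10']/M['m00'],M['m01']/M['m00'])
        # white cap
        print(k,'area',st[i,4],'c',np.round(c,1),'c@.053',atz('top',c,.053)[:2].round(3),'box',[atz('top',q,.053)[:2].round(3).tolist() for q in cv2.boxPoints(rr)])
E
python3 - <<'E'
from pots import *
pots('p1'); s=env.sense();print(s['tool_pos'],s['qpos'].round(2),s['time'])
print([(np.round(x['pixel']),round(x['confidence'],2),atz('top',x['pixel'],.028).round(3)) for x in env.mark_of('top','pot')])
E
```

```text
yellow area 93 c [277.2 204.5] c@.053 [ 0.51  -0.142] box [[0.526, -0.118], [0.525, -0.17], [0.498, -0.169], [0.498, -0.117]]
red area 171 c [324.  215.6] c@.053 [ 0.469 -0.304] box [[0.493, -0.272], [0.505, -0.324], [0.445, -0.337], [0.433, -0.285]]
blue area 185 c [357.4 217.7] c@.053 [ 0.459 -0.42 ] box [[0.488, -0.39], [0.494, -0.444], [0.431, -0.449], [0.425, -0.396]]
[0.51050319 0.11979994 0.29238246] [ 0.08  0.25 -0.17  1.15  0.02  3.14] 27.925
[(array([323., 225.]), 0.87, array([ 0.436, -0.302,  0.028])), (array([277., 209.]), 0.85, array([ 0.497, -0.141,  0.028])), (array([357., 227.]), 0.76, array([ 0.427, -0.423,  0.028])), (array([284., 279.]), 0.74, array([ 0.252, -0.161,  0.028]))]
```

View pics/p1.png

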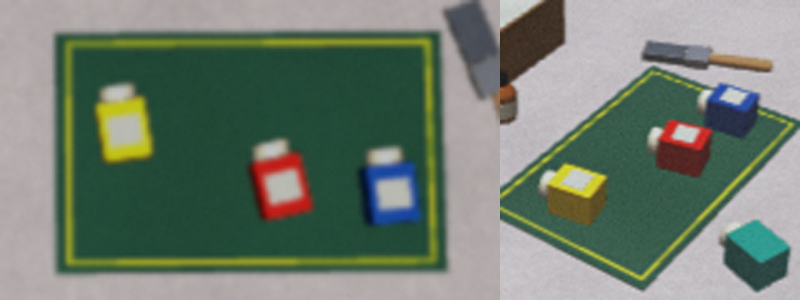

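Run:
```python
from pots import *
q=[atz('top',(240+u*.3,160+v*.3),.053)[:2] for u,v in((95,105),(143,97),(153,155),(105,162))]
print(np.round(q,3),np.mean(q,0).round(4)); d=(q[0]+q[1]-q[2]-q[3])/2; print('yaw',np.degrees(np.arctan2(d[1],d[0])))
c=np.mean(q,0)+.014*d/np.linalg.norm(d);print(c)
y=8
print(row((*c,.16),down(y,-30)),row((*c,.028),down(y,-30)))
```

```text
[[ 0.556 -0.113]
 [ 0.564 -0.164]
 [ 0.503 -0.173]
 [ 0.496 -0.122]] [ 0.5296 -0.1429]
yaw 8.59959100874335
[ 0.54347568 -0.14083071]
[0.022, 0.6659, 0.3321, -0.0383, -0.5003, -0.0518] [0.0221, 0.6739, 0.662, -0.0383, -0.5003, -0.0518]
```

>>> servo_tool --moves '[[[-0.15, 0.15, 0, 0, 0, 0], [-0.15, 0.3, 0, 0, 0, 0], [-0.15, 0.45, 0, 0, 0, 0], [-0.15, 0.6, 0, 0, 0, 0], [-0.1, 0.666, 0, 0, 0, 0], [-0.05, 0.666, 0.1, -0.01, -0.12, -0.01], [0, 0.666, 0.2, -0.02, -0.25, -0.02], [0.02, 0.666, 0.3, -0.03, -0.38, -0.04], [0.022, 0.666, 0.33, -0.038, -0.5, -0.052], [0.022, 0.666, 0.33, -0.038, -0.5, -0.052], [0.022, 0.666, 0.33, -0.038, -0.5, -0.052], [0.022, 0.666, 0.33, -0.038, -0.5, -0.052]]]'

```text
time: 29.48
tool_pos: [0.54, -0.1423, 0.1567]
ee_rot: [0.964, 0.067, -0.255, 0.019]
force: [-0.9, -0.6, 0.2]
finger_gap: 0.0799
finger_force: 0.0
```

Run:
```python
from pots import *
s=env.sense();print(s['tool_pos'],s['qpos'].round(2),s['force'])
T=snap('top')
print([(np.round(x['pixel']),round(x['confidence'],2),atz('top',x['pixel'],.028).round(3)) for x in env.mark_of('top','pot')])
print(row((.5435,-.141,.028),down(8,-30)))
```

```text
[ 0.5399776  -0.14232559  0.15674766] [-0.28  0.8   0.25  1.51 -0.21  2.77] [-0.85480065 -0.63232846  0.21829684]
[(array([288., 278.]), 0.87, array([ 0.254, -0.175,  0.028])), (array([323., 225.]), 0.68, array([ 0.437, -0.304,  0.028])), (array([355., 225.]), 0.58, array([ 0.435, -0.417,  0.028])), (array([277., 209.]), 0.47, array([ 0.494, -0.144,  0.028]))]
[0.1677, -0.0029, 0.2944, 0.001, -0.0046, -0.0018]
```

>>> servo_tool --moves '[[[0.06, -0.003, 0.1, 0, 0, 0], [0.1, -0.003, 0.18, 0, 0, 0], [0.14, -0.003, 0.245, 0, 0, 0], [0.168, -0.003, 0.294, 0, 0, 0], [0.168, -0.003, 0.294, 0, 0, 0], [0.168, -0.003, 0.294, 0, 0, 0]]]'

```text
time: 30.32
tool_pos: [0.5393, -0.1411, 0.0198]
ee_rot: [0.964, 0.067, -0.257, 0.018]
force: [0.6, 0.4, -0.3]
finger_gap: 0.08
finger_force: 0.0
```

>>> servo_tool --moves '[[[0, 0, 0, 0, 0, 0], [0, 0, 0, 0, 0, 0], [0, 0, 0, 0, 0, 0], [0, 0, 0, 0, 0, 0], [0, 0, 0, 0, 0, 0]]]' --claw 30 --squeeze 60

```text
time: 30.95
tool_pos: [0.5397, -0.1409, 0.0196]
ee_rot: [0.964, 0.067, -0.257, 0.018]
force: [1.9, 0.9, 6.7]
finger_gap: 0.0493
finger_force: 62.7
```

```bash
cat > up.py <<'E'
from h import *
import sys
x,y,yaw=map(float,sys.argv[1:4])
s=env.sense();print(s['tool_pos'],s['finger_gap'],s['force'],s['qpos'].round(2))
for t in(-30,-10,10,25): print(t,row((x,y,.13),down(yaw,t)))
ref=(np.array((x,y,.13))+down(yaw,25)[:,2]*.008,down(yaw,25))
for t,z in((40,.13),(60,.13),(60,.07),(60,.048)): print(t,z,row((x,y,z),down(yaw,t),ref=ref))
E
python3 up.py .5435 -.141 8
```

```text
[ 0.5396973  -0.14091689  0.01960847] 0.04932147185715111 [1.91450622 0.88140228 6.66400317] [-0.28  0.93  0.15  1.27 -0.21  2.77]
-30 [-0.1294, 0.0017, -0.224, 0.0005, -0.0022, -0.0006]
-10 [-0.1225, 0.0017, -0.2252, 0.0006, 0.3312, -0.0005]
10 [-0.1165, 0.0017, -0.2286, 0.0006, 0.6645, -0.0004]
25 [-0.1129, 0.0017, -0.2325, 0.0007, 0.9145, -0.0004]
40 0.13 [0.0052, 0.0, -0.0007, -0.0, 0.25, -0.0]
60 0.13 [0.0115, 0.0, -0.0036, 0.0, 0.5833, -0.0]
60 0.07 [-0.0519, 0.0, 0.1323, 0.0, 0.5833, -0.0]
60 0.048 [-0.0752, 0.0, 0.1822, 0.0, 0.5833, -0.0]
```

>>> servo_tool --moves '[[[-0.04, 0.001, -0.07, 0, 0, 0], [-0.09, 0.001, -0.15, 0, 0, 0], [-0.129, 0.001, -0.224, 0, 0, 0], [-0.127, 0.001, -0.224, 0, 0.12, 0], [-0.125, 0.001, -0.225, 0, 0.24, 0], [-0.122, 0.001, -0.225, 0, 0.36, 0], [-0.12, 0.001, -0.227, 0, 0.48, 0], [-0.118, 0.001, -0.228, 0, 0.6, 0], [-0.116, 0.001, -0.229, 0, 0.7, 0], [-0.114, 0.001, -0.231, 0, 0.81, 0], [-0.113, 0.001, -0.232, 0, 0.914, 0], [-0.113, 0.001, -0.232, 0, 0.914, 0], [-0.113, 0.001, -0.232, 0, 0.914, 0]]]'

```text
time: 32.58
tool_pos: [0.5463, -0.1406, 0.1217]
ee_rot: [0.974, 0.068, 0.214, -0.015]
force: [1.2, -0.1, -1.9]
finger_gap: 0.049
finger_force: 62.4
```

>>> servo_tool --moves '[[[0.002, 0, 0, 0, 0.12, 0], [0.005, 0, 0, 0, 0.24, 0], [0.008, 0, -0.002, 0, 0.36, 0], [0.01, 0, -0.003, 0, 0.48, 0], [0.011, 0, -0.004, 0, 0.583, 0], [0.011, 0, -0.004, 0, 0.583, 0], [0.011, 0, -0.004, 0, 0.583, 0]]]'

```text
time: 33.45
tool_pos: [0.5498, -0.1401, 0.1239]
ee_rot: [0.865, 0.06, 0.496, -0.035]
force: [0.5, -0.3, -1.5]
finger_gap: 0.0494
finger_force: 62.5
```

Run:
```python
from pots import *
s=env.sense();print(s['tool_pos'],s['finger_gap'],s['force'],s['qpos'].round(2))
for z in(.07,.055,.05,.048): print(row((.5435,-.141,z),down(8,60)))
T=snap('top');S=snap('side')
cv2.imwrite('pics/y1.png',np.hstack([cv2.resize(T[150:250,230:330],(300,300),interpolation=2),cv2.resize(S[110:260,230:380],(450,450),interpolation=2)[:300]])[:,:,::-1])
```

```text
[ 0.54984025 -0.14005228  0.12390601] 0.049396765096097944 [ 0.48349995 -0.32718237 -1.4633161 ] [-0.74  0.49 -1.23 -0.98  0.73  2.59]
[-0.1243, 0.0004, 0.0742, -0.0006, 0.0056, -0.0014]
[-0.1567, 0.0004, 0.0932, -0.0006, 0.0056, -0.0014]
[-0.1674, 0.0004, 0.0995, -0.0006, 0.0056, -0.0014]
[-0.1718, 0.0005, 0.102, -0.0006, 0.0056, -0.0014]
```

View pics/y1.png

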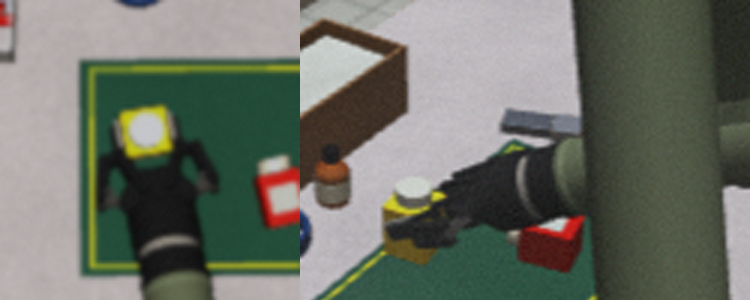

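Run:
```python
from h import *
for z in(.128,.09,.07,.055,.05): print(row((.585,-.141,z),down(8,60)))
```

```text
[0.0486, 0.0142, 0.0907, 0.0002, 0.0031, 0.0011]
[-0.0335, 0.0141, 0.1385, 0.0002, 0.0031, 0.0011]
[-0.0768, 0.014, 0.1636, 0.0002, 0.0031, 0.0011]
[-0.1092, 0.014, 0.1825, 0.0002, 0.0031, 0.0011]
[-0.12, 0.014, 0.1888, 0.0002, 0.0031, 0.0011]
```

>>> servo_tool --moves '[[[0.02, 0.006, 0.04, 0, 0.001, 0], [0.045, 0.014, 0.09, 0, 0.003, 0], [0, 0.014, 0.117, 0, 0.003, 0], [-0.034, 0.014, 0.138, 0, 0.003, 0], [-0.055, 0.014, 0.15, 0, 0.003, 0], [-0.077, 0.014, 0.164, 0, 0.003, 0], [-0.077, 0.014, 0.164, 0, 0.003, 0], [-0.077, 0.014, 0.164, 0, 0.003, 0]]]'

```text
time: 34.55
tool_pos: [0.5909, -0.1396, 0.0654]
ee_rot: [0.864, 0.06, 0.499, -0.035]
force: [0.0, -0.1, -1.9]
finger_gap: 0.0494
finger_force: 62.5
```

Run:
```python
from h import *
s=env.sense();print(s['tool_pos'],s['finger_gap'],s['force'],s['qpos'].round(3))
for z in(.058,.052,.05,.048,.046): print(row((.585,-.141,z),down(8,60)))
```

```text
[ 0.59091695 -0.13964135  0.06537659] 0.049359853532869466 [ 1.07715224e-03 -6.83909742e-02 -1.85639660e+00] [-0.669  0.726 -1.159 -1.19   0.677  2.66 ]
[-0.0235, 0.0013, 0.0161, 0.0004, -0.0003, -0.0001]
[-0.0365, 0.0013, 0.0236, 0.0004, -0.0003, -0.0001]
[-0.0409, 0.0013, 0.0261, 0.0004, -0.0003, -0.0001]
[-0.0452, 0.0013, 0.0286, 0.0004, -0.0003, -0.0001]
[-0.0495, 0.0013, 0.0311, 0.0004, -0.0003, -0.0001]
```

>>> servo_tool --moves '[[[-0.015, 0.001, 0.01, 0, 0, 0], [-0.03, 0.001, 0.02, 0, 0, 0], [-0.041, 0.001, 0.026, 0, 0, 0], [-0.041, 0.001, 0.026, 0, 0, 0], [-0.041, 0.001, 0.026, 0, 0, 0]]]'

```text
time: 35.17
tool_pos: [0.5916, -0.1398, 0.0456]
ee_rot: [0.864, 0.06, 0.499, -0.035]
force: [-1.1, 0.0, -2.0]
finger_gap: 0.0496
finger_force: 62.5
```

>>> servo_tool --moves '[[[-0.003, 0, 0.002, 0, 0, 0], [-0.006, 0, 0.004, 0, 0, 0], [-0.006, 0, 0.004, 0, 0, 0]]]'

```text
time: 35.55
tool_pos: [0.5918, -0.1398, 0.0428]
ee_rot: [0.864, 0.06, 0.499, -0.035]
force: [-1.0, -0.6, -2.2]
finger_gap: 0.0498
finger_force: 62.5
```

>>> servo_tool --moves '[[[-0.003, 0, 0.002, 0, 0, 0], [-0.003, 0, 0.002, 0, 0, 0]]]'

```text
time: 35.8
tool_pos: [0.5919, -0.1399, 0.0414]
ee_rot: [0.864, 0.06, 0.499, -0.035]
force: [0.1, 0.2, -2.1]
finger_gap: 0.0497
finger_force: 62.7
```

>>> servo_tool --moves '[[[-0.003, 0, 0.002, 0, 0, 0], [-0.003, 0, 0.002, 0, 0, 0]]]'

```text
time: 36.05
tool_pos: [0.5921, -0.1398, 0.0414]
ee_rot: [0.863, 0.061, 0.5, -0.035]
force: [-6.7, -1.2, 8.5]
finger_gap: 0.0492
finger_force: 63.7
```

>>> servo_tool --moves '[[[-0.003, 0, 0.002, 0, 0, 0], [-0.003, 0, 0.002, 0, 0, 0]]]'

```text
time: 36.3
tool_pos: [0.5922, -0.1397, 0.0413]
ee_rot: [0.863, 0.061, 0.501, -0.035]
force: [-14.5, -1.6, 19.3]
finger_gap: 0.0495
finger_force: 64.9
```

>>> servo_tool --moves '[[[0.004, 0, -0.002, 0, 0, 0], [0.004, 0, -0.002, 0, 0, 0], [0.004, 0, -0.002, 0, 0, 0], [0.004, 0, -0.002, 0, 0, 0], [0.05, 0, -0.029, 0, 0, 0], [0.11, 0, -0.063, 0, 0, 0], [0.17, 0, -0.098, 0, 0, 0], [0.22, 0, -0.127, 0, 0, 0], [0.24, 0, -0.14, 0, -0.1, 0], [0.26, 0, -0.15, 0, -0.25, 0], [0.28, 0, -0.16, 0, -0.4, 0], [0.3, 0, -0.17, 0, -0.55, 0], [0.3, 0, -0.17, 0, -0.7, 0], [0.3, 0, -0.17, 0, -0.85, 0], [0.3, 0, -0.17, 0, -1, 0], [0.3, 0, -0.17, 0, -1, 0]]]' --claw 78

```text
time: 38.3
tool_pos: [0.5954, -0.139, 0.1746]
ee_rot: [0.997, 0.071, -0.001, -0.001]
force: [-0.1, 0.6, -0.0]
finger_gap: 0.0776
finger_force: 0.0
```

Run:
```python
from pots import *
pots('p2'); s=env.sense();print(s['tool_pos'],s['qpos'].round(2),s['time'])
print([(np.round(x['pixel']),round(x['confidence'],2)) for x in env.mark_of('top','pot')])
```

```text
yellow none
red area 170 c [324.1 215.7] c@.053 [ 0.468 -0.304] box [[0.493, -0.272], [0.505, -0.324], [0.445, -0.337], [0.433, -0.285]]
blue area 185 c [357.4 217.7] c@.053 [ 0.459 -0.42 ] box [[0.488, -0.39], [0.494, -0.444], [0.431, -0.449], [0.425, -0.396]]
[ 0.59296983 -0.13933566  0.17489228] [-0.35  0.48 -0.13  0.96  0.    2.65] 38.4
[(array([320., 226.]), 0.83), (array([358., 226.]), 0.64)]
```

View pics/p2.png

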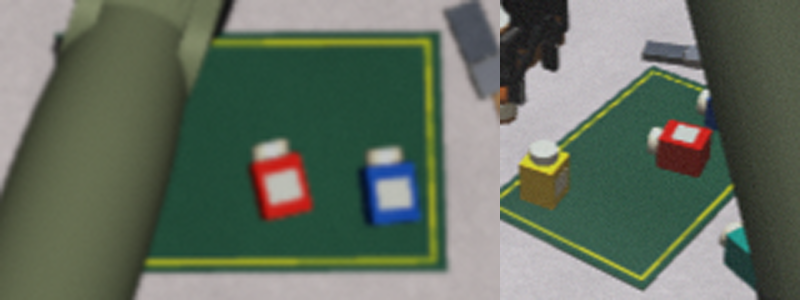

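Run:
```python
from h import *
for z in(.2,.12,.028): print(row((.4827,-.301,z),down(12,-30)))
```

```text
[-0.337, 0.3628, -0.0447, -0.0181, -0.5007, -0.0657]
[-0.3372, 0.3629, 0.1553, -0.0181, -0.5007, -0.0657]
[-0.3374, 0.363, 0.3853, -0.0181, -0.5007, -0.0657]
```

>>> servo_tool --moves '[[[-0.05, 0.05, -0.045, 0, -0.05, 0], [-0.13, 0.14, -0.045, -0.005, -0.15, -0.02], [-0.2, 0.22, -0.045, -0.01, -0.25, -0.04], [-0.27, 0.3, -0.045, -0.015, -0.37, -0.06], [-0.337, 0.363, -0.045, -0.018, -0.5, -0.066], [-0.337, 0.363, -0.03, -0.018, -0.5, -0.066], [-0.337, 0.363, 0.06, -0.018, -0.5, -0.066], [-0.337, 0.363, 0.155, -0.018, -0.5, -0.066], [-0.337, 0.363, 0.155, -0.018, -0.5, -0.066], [-0.337, 0.363, 0.155, -0.018, -0.5, -0.066]]]'

```text
time: 39.7
tool_pos: [0.4801, -0.302, 0.1163]
ee_rot: [0.961, 0.101, -0.256, 0.028]
force: [0.8, 0.0, 0.7]
finger_gap: 0.0783
finger_force: 0.0
```

Run:
```python
from h import *
s=env.sense();print(s['tool_pos'],s['qpos'].round(2),s['time'])
print(row((.4827,-.301,.028),down(12,-30)))
S=snap('side');m=cols(S,(0,150,60),(8,255,255),(260,150,330,220));print(cv2.connectedComponentsWithStats(m)[2:4])
print(proj('side',(.469,-.304,.028)))
```

```text
[ 0.48010343 -0.30203475  0.11625685] [-0.52  0.79  0.13  1.32 -0.34  2.48] 39.7
[0.1158, -0.0016, 0.2079, 0.0017, -0.0021, -0.0003]
(array([[     0,      0,    512,    384, 196424],
       [   303,    178,     16,     22,    184]], dtype=int32), array([[255.44935955, 191.50125239],
       [309.55978261, 190.16304348]]))
[313.54935042 188.49815438]
```

>>> servo_tool --moves '[[[0.04, -0.002, 0.07, 0, 0, 0], [0.08, -0.002, 0.14, 0, 0, 0], [0.1, -0.002, 0.18, 0, 0, 0], [0.116, -0.002, 0.208, 0, 0, 0], [0.116, -0.002, 0.208, 0, 0, 0], [0.116, -0.002, 0.208, 0, 0, 0]]]'

```text
time: 40.5
tool_pos: [0.4789, -0.3021, 0.0201]
ee_rot: [0.961, 0.101, -0.257, 0.028]
force: [0.0, 0.6, 0.7]
finger_gap: 0.078
finger_force: 0.0
```

>>> servo_tool --moves '[[[0, 0, 0, 0, 0, 0], [0, 0, 0, 0, 0, 0], [0, 0, 0, 0, 0, 0], [0, 0, 0, 0, 0, 0], [0, 0, 0, 0, 0, 0]]]' --claw 30

```text
time: 41.12
tool_pos: [0.4792, -0.3022, 0.0201]
ee_rot: [0.961, 0.101, -0.257, 0.028]
force: [3.2, 0.0, 6.2]
finger_gap: 0.0494
finger_force: 62.7
```

```bash
cat > up.py <<'E'
from h import *
import sys
# x y yaw -> X Y Yaw
x,y,yaw,X,Y,W=map(float,sys.argv[1:7])
s=env.sense();print(s['tool_pos'],s['finger_gap'],s['force'],s['qpos'].round(2))
print('lift',row((x,y,.13),down(yaw,-30)))
for t in(-10,10,20): 
    a=(t+30)/50*.5; print(t,row((x+a*(X-x),y+a*(Y-y),.14),down(yaw+a*(W-yaw),t)))
ref=(np.array((x+.5*(X-x),y+.5*(Y-y),.14))+down(yaw+.5*(W-yaw),20)[:,2]*.008,down(yaw+.5*(W-yaw),20))
for t,z,a in((40,.14,.8),(60,.13,1),(60,.065,1),(60,.05,1)): print(t,z,row((x+a*(X-x),y+a*(Y-y),z),down(yaw+a*(W-yaw),t),ref=ref))
E
python3 up.py .4827 -.301 12 .57 -.275 -20
```

```text
[ 0.47915814 -0.30217056  0.02007012] 0.04942728032883994 [3.15306351 0.03376472 6.18777699] [-0.52  0.89  0.07  1.15 -0.34  2.48]
lift [-0.1291, -0.0005, -0.2228, 0.002, -0.0012, -0.0002]
-10 [-0.0954, -0.0045, -0.2683, 0.0386, 0.3317, 0.1009]
10 [-0.0501, -0.0069, -0.2944, 0.0396, 0.6624, 0.2149]
20 [-0.0281, -0.0076, -0.3081, 0.0257, 0.8263, 0.2749]
40 0.14 [0.0668, -0.0219, 0.0206, -0.0804, 0.3325, 0.1393]
60 0.13 [0.1038, -0.0353, 0.055, -0.1749, 0.6623, 0.2085]
60 0.065 [0.0483, -0.0353, 0.2077, -0.1749, 0.6623, 0.2085]
60 0.05 [0.0354, -0.0353, 0.243, -0.1749, 0.6623, 0.2085]
```

>>> servo_tool --moves '[[[-0.04, 0, -0.07, 0, 0, 0], [-0.09, 0, -0.15, 0, 0, 0], [-0.129, 0, -0.223, 0, 0, 0], [-0.118, -0.001, -0.238, 0.013, 0.11, 0.033], [-0.107, -0.003, -0.253, 0.026, 0.22, 0.067], [-0.095, -0.004, -0.268, 0.039, 0.332, 0.101], [-0.08, -0.005, -0.277, 0.039, 0.44, 0.139], [-0.065, -0.006, -0.286, 0.039, 0.55, 0.177], [-0.05, -0.007, -0.294, 0.04, 0.662, 0.215], [-0.038, -0.007, -0.302, 0.033, 0.744, 0.245], [-0.028, -0.008, -0.308, 0.026, 0.826, 0.275], [-0.028, -0.008, -0.308, 0.026, 0.826, 0.275], [-0.028, -0.008, -0.308, 0.026, 0.826, 0.275]]]'

```text
time: 42.75
tool_pos: [0.5282, -0.2877, 0.1313]
ee_rot: [0.985, -0.035, 0.172, 0.005]
force: [0.2, -0.7, -2.3]
finger_gap: 0.0492
finger_force: 62.6
```

>>> servo_tool --moves '[[[0.022, -0.007, 0.007, -0.027, 0.11, 0.046], [0.044, -0.014, 0.014, -0.054, 0.22, 0.092], [0.067, -0.022, 0.021, -0.08, 0.332, 0.139], [0.079, -0.026, 0.032, -0.11, 0.44, 0.162], [0.091, -0.03, 0.043, -0.14, 0.55, 0.185], [0.104, -0.035, 0.055, -0.175, 0.662, 0.208], [0.104, -0.035, 0.055, -0.175, 0.662, 0.208], [0.104, -0.035, 0.055, -0.175, 0.662, 0.208]]]'

```text
time: 43.75
tool_pos: [0.5759, -0.2765, 0.1225]
ee_rot: [0.855, -0.151, 0.49, 0.086]
force: [0.1, 0.3, -2.7]
finger_gap: 0.0492
finger_force: 62.7
```

Run:
```python
from h import *
s=env.sense();print(s['tool_pos'],s['finger_gap'],s['qpos'].round(2))
for z in(.09,.06,.049): print(row((.57,-.275,z),down(-20,60)))
S=snap('side');m=cols(S,(0,150,60),(8,255,255),(240,110,340,220));print(cv2.connectedComponentsWithStats(m)[2:4])
print(proj('side',(.57,-.275,.115)))
```

```text
[ 0.57591669 -0.27654754  0.1224643 ] 0.04922437667123466 [-0.7   0.56 -1.16 -1.17  0.3   2.96]
[-0.0776, 0.0015, 0.0479, -0.0011, 0.0066, -0.0008]
[-0.1423, 0.0016, 0.0859, -0.0011, 0.0066, -0.0008]
[-0.166, 0.0017, 0.0998, -0.0011, 0.0066, -0.0008]
(array([[     0,      0,    512,    384, 196569],
       [   276,    154,      6,      5,     18],
       [   282,    170,      4,      5,     10],
       [   287,    170,      7,      4,      9],
       [   280,    172,      2,      1,      2]], dtype=int32), array([[255.49467617, 191.50528822],
       [278.11111111, 156.38888889],
       [283.5       , 172.4       ],
       [289.88888889, 171.77777778],
       [280.5       , 172.        ]]))
[284.43979656 161.52760426]
```

>>> servo_tool --moves '[[[-0.04, 0.001, 0.025, 0, 0.003, 0], [-0.078, 0.001, 0.048, 0, 0.006, 0], [-0.11, 0.001, 0.067, 0, 0.006, 0], [-0.142, 0.001, 0.086, 0, 0.006, 0], [-0.154, 0.001, 0.093, 0, 0.006, 0], [-0.162, 0.001, 0.0975, 0, 0.006, 0], [-0.162, 0.001, 0.0975, 0, 0.006, 0], [-0.162, 0.001, 0.0975, 0, 0.006, 0]]]'

```text
time: 44.8
tool_pos: [0.5771, -0.2779, 0.0499]
ee_rot: [0.852, -0.15, 0.494, 0.087]
force: [-0.0, 0.4, -2.4]
finger_gap: 0.0494
finger_force: 62.8
```

>>> servo_tool --moves '[[[-0.004, 0, 0.0025, 0, 0, 0], [-0.008, 0, 0.005, 0, 0, 0], [-0.008, 0, 0.005, 0, 0, 0]]]'

```text
time: 45.18
tool_pos: [0.5769, -0.2777, 0.0453]
ee_rot: [0.852, -0.15, 0.494, 0.087]
force: [0.4, -0.2, -1.7]
finger_gap: 0.0495
finger_force: 62.8
```

>>> servo_tool --moves '[[[-0.003, 0, 0.002, 0, 0, 0], [-0.003, 0, 0.002, 0, 0, 0]]]'

```text
time: 45.42
tool_pos: [0.577, -0.2778, 0.0439]
ee_rot: [0.852, -0.15, 0.494, 0.087]
force: [-0.3, -0.2, -3.2]
finger_gap: 0.0497
finger_force: 62.8
```

>>> servo_tool --moves '[[[-0.003, 0, 0.002, 0, 0, 0], [-0.003, 0, 0.002, 0, 0, 0]]]'

```text
time: 45.68
tool_pos: [0.5773, -0.2779, 0.0436]
ee_rot: [0.852, -0.15, 0.495, 0.087]
force: [-2.8, 1.0, 4.2]
finger_gap: 0.0495
finger_force: 63.5
```

Contact. Release, rise straight up and un-tilt.

>>> servo_tool --moves '[[[0, 0, 0, 0, 0, 0], [0, 0, 0, 0, 0, 0], [0, 0, 0, 0, 0, 0], [0, 0, 0, 0, 0, 0], [0.05, 0, -0.029, 0, 0, 0], [0.11, 0, -0.063, 0, 0, 0], [0.17, 0, -0.098, 0, 0, 0], [0.22, 0, -0.127, 0, 0, 0], [0.24, 0, -0.14, 0, -0.1, 0], [0.26, 0, -0.15, 0, -0.25, 0], [0.28, 0, -0.16, 0, -0.4, 0], [0.3, 0, -0.17, 0, -0.55, 0], [0.3, 0, -0.17, 0, -0.7, 0], [0.3, 0, -0.17, 0, -0.85, 0], [0.3, 0, -0.17, 0, -1, 0], [0.3, 0, -0.17, 0, -1, 0]]]' --claw 78

```text
time: 47.68
tool_pos: [0.5784, -0.2784, 0.1816]
ee_rot: [0.985, -0.174, 0.001, 0.0]
force: [0.3, 0.1, -0.1]
finger_gap: 0.0781
finger_force: 0.0
```

Run:
```python
from pots import *
pots('p3'); s=env.sense();print(s['tool_pos'],s['qpos'].round(2),s['time'])
for z in(.2,.12): print(row((.473,-.4187,z),down(5,-30)))
```

```text
yellow area 44 c [272.7 188.5] c@.053 [ 0.566 -0.128] box [[0.582, -0.115], [0.582, -0.147], [0.557, -0.146], [0.558, -0.115]]
red area 32 c [310.2 182.7] c@.053 [ 0.584 -0.259] box [[0.572, -0.246], [0.6, -0.261], [0.594, -0.272], [0.566, -0.257]]
blue area 184 c [357.4 217.7] c@.053 [ 0.459 -0.42 ] box [[0.488, -0.39], [0.494, -0.444], [0.431, -0.449], [0.425, -0.396]]
[ 0.57933394 -0.27867979  0.17921692] [-0.56  0.54 -0.02  1.01  0.    2.93] 47.775
[-0.1393, 0.424, -0.0352, -0.1094, -0.4934, -0.4065]
[-0.1396, 0.4241, 0.1648, -0.1094, -0.4934, -0.4065]
```

>>> servo_tool --moves '[[[-0.02, 0.08, -0.035, 0, 0, -0.08], [-0.05, 0.17, -0.035, -0.02, -0.1, -0.17], [-0.08, 0.26, -0.035, -0.05, -0.2, -0.25], [-0.11, 0.35, -0.035, -0.08, -0.3, -0.33], [-0.14, 0.424, -0.035, -0.109, -0.4, -0.4], [-0.14, 0.424, -0.035, -0.109, -0.493, -0.406], [-0.14, 0.424, 0.06, -0.109, -0.493, -0.406], [-0.14, 0.424, 0.165, -0.109, -0.493, -0.406], [-0.14, 0.424, 0.165, -0.109, -0.493, -0.406], [-0.14, 0.424, 0.165, -0.109, -0.493, -0.406]]]'

```text
time: 49.02
tool_pos: [0.4673, -0.4186, 0.1158]
ee_rot: [0.966, 0.041, -0.257, 0.012]
force: [0.1, -0.7, 0.9]
finger_gap: 0.0784
finger_force: 0.0
```

Run:
```python
from h import *
s=env.sense();print(s['tool_pos'],s['qpos'].round(2),s['time'])
print(row((.473,-.4187,.028),down(5,-30)))
```

```text
[ 0.46728223 -0.41860797  0.11576174] [-0.69  0.89  0.34  1.41 -0.36  2.44] 49.025
[0.1213, 0.0009, 0.2033, 0.0015, -0.0034, -0.0023]
```

>>> servo_tool --moves '[[[0.04, 0, 0.07, 0, 0, 0], [0.08, 0, 0.135, 0, 0, 0], [0.105, 0, 0.175, 0, 0, 0], [0.121, 0, 0.203, 0, 0, 0], [0.121, 0, 0.203, 0, 0, 0], [0.121, 0, 0.203, 0, 0, 0]]]'

```text
time: 49.78
tool_pos: [0.4693, -0.4188, 0.0209]
ee_rot: [0.965, 0.041, -0.257, 0.012]
force: [0.1, -0.3, 0.1]
finger_gap: 0.0781
finger_force: 0.0
```

>>> servo_tool --moves '[[[0, 0, 0, 0, 0, 0], [0, 0, 0, 0, 0, 0], [0, 0, 0, 0, 0, 0], [0, 0, 0, 0, 0, 0], [0, 0, 0, 0, 0, 0]]]' --claw 30

```text
time: 50.4
tool_pos: [0.4696, -0.4188, 0.0207]
ee_rot: [0.966, 0.041, -0.257, 0.012]
force: [2.8, 0.6, 6.4]
finger_gap: 0.0496
finger_force: 62.5
```

```bash
python3 up.py .473 -.4187 5 .54 -.405 -27
```

```text
[ 0.46956564 -0.41880038  0.02074671] 0.04958266995759751 [2.78178506 0.64821027 6.39864523] [-0.68  0.98  0.28  1.26 -0.35  2.44]
lift [-0.1283, 0.0012, -0.2213, 0.0017, -0.0035, -0.002]
-10 [-0.1044, -0.0031, -0.2611, 0.0385, 0.3294, 0.0991]
10 [-0.069, -0.0059, -0.2813, 0.0398, 0.6601, 0.2131]
20 [-0.0519, -0.0067, -0.2922, 0.026, 0.824, 0.2731]
40 0.14 [0.0512, -0.0175, 0.0149, -0.0804, 0.3325, 0.1393]
60 0.13 [0.0779, -0.028, 0.0456, -0.1749, 0.6623, 0.2085]
60 0.065 [0.0223, -0.028, 0.1983, -0.1749, 0.6623, 0.2085]
60 0.05 [0.0095, -0.028, 0.2335, -0.1749, 0.6623, 0.2085]
```

>>> servo_tool --moves '[[[-0.04, 0, -0.07, 0, 0, 0], [-0.09, 0, -0.15, 0, 0, 0], [-0.128, 0.001, -0.221, 0, 0, 0], [-0.12, -0.001, -0.235, 0.013, 0.11, 0.033], [-0.112, -0.002, -0.248, 0.026, 0.22, 0.067], [-0.104, -0.003, -0.261, 0.039, 0.33, 0.1], [-0.092, -0.004, -0.268, 0.039, 0.44, 0.138], [-0.08, -0.005, -0.275, 0.039, 0.55, 0.176], [-0.069, -0.006, -0.281, 0.04, 0.66, 0.213], [-0.06, -0.006, -0.287, 0.033, 0.742, 0.243], [-0.052, -0.007, -0.292, 0.026, 0.824, 0.273], [-0.052, -0.007, -0.292, 0.026, 0.824, 0.273], [-0.052, -0.007, -0.292, 0.026, 0.824, 0.273]]]'

```text
time: 52.02
tool_pos: [0.5085, -0.4121, 0.1314]
ee_rot: [0.981, -0.095, 0.171, 0.016]
force: [-0.3, -0.3, -1.6]
finger_gap: 0.0495
finger_force: 62.2
```

>>> servo_tool --moves '[[[0.017, -0.006, 0.005, -0.027, 0.11, 0.046], [0.034, -0.012, 0.01, -0.054, 0.22, 0.092], [0.051, -0.018, 0.015, -0.08, 0.332, 0.139], [0.06, -0.021, 0.025, -0.11, 0.44, 0.162], [0.069, -0.024, 0.035, -0.14, 0.55, 0.185], [0.078, -0.028, 0.046, -0.175, 0.662, 0.208], [0.078, -0.028, 0.046, -0.175, 0.662, 0.208], [0.078, -0.028, 0.046, -0.175, 0.662, 0.208]]]'

```text
time: 53.02
tool_pos: [0.546, -0.4076, 0.1228]
ee_rot: [0.843, -0.202, 0.484, 0.116]
force: [-0.5, -0.8, -1.1]
finger_gap: 0.0495
finger_force: 62.3
```

Run:
```python
from h import *
s=env.sense();print(s['tool_pos'],s['finger_gap'],s['qpos'].round(2))
for z in(.09,.06,.053): print(row((.54,-.405,z),down(-27,60)))
```

```text
[ 0.54595523 -0.4075926   0.12283313] 0.0494772796182488 [-0.91  0.57 -1.05 -1.04  0.38  2.91]
[-0.0789, 0.0011, 0.0474, -0.001, 0.005, -0.0005]
[-0.1437, 0.0012, 0.0853, -0.001, 0.005, -0.0005]
[-0.1588, 0.0012, 0.0941, -0.001, 0.005, -0.0005]
```

>>> servo_tool --moves '[[[-0.04, 0.001, 0.024, 0, 0.003, 0], [-0.079, 0.001, 0.047, 0, 0.005, 0], [-0.11, 0.001, 0.066, 0, 0.005, 0], [-0.144, 0.001, 0.085, 0, 0.005, 0], [-0.155, 0.001, 0.092, 0, 0.005, 0], [-0.165, 0.001, 0.0975, 0, 0.005, 0], [-0.165, 0.001, 0.0975, 0, 0.005, 0], [-0.165, 0.001, 0.0975, 0, 0.005, 0]]]'

```text
time: 54.02
tool_pos: [0.5462, -0.4087, 0.0487]
ee_rot: [0.841, -0.202, 0.488, 0.117]
force: [-0.0, -0.8, -1.5]
finger_gap: 0.0494
finger_force: 62.4
```

>>> servo_tool --moves '[[[-0.003, 0, 0.002, 0, 0, 0], [-0.004, 0, 0.0025, 0, 0, 0], [-0.004, 0, 0.0025, 0, 0, 0]]]'

```text
time: 54.4
tool_pos: [0.546, -0.4084, 0.0463]
ee_rot: [0.841, -0.202, 0.488, 0.117]
force: [-0.8, 0.3, -1.0]
finger_gap: 0.0495
finger_force: 62.4
```

>>> servo_tool --moves '[[[-0.003, 0, 0.002, 0, 0, 0], [-0.003, 0, 0.002, 0, 0, 0]]]'

```text
time: 54.65
tool_pos: [0.5461, -0.4085, 0.0446]
ee_rot: [0.841, -0.202, 0.487, 0.117]
force: [0.1, 0.3, -1.0]
finger_gap: 0.0496
finger_force: 62.4
```

>>> servo_tool --moves '[[[-0.003, 0, 0.002, 0, 0, 0], [-0.003, 0, 0.002, 0, 0, 0]]]'

```text
time: 54.9
tool_pos: [0.5462, -0.4085, 0.0432]
ee_rot: [0.841, -0.202, 0.487, 0.117]
force: [0.4, -0.5, -0.5]
finger_gap: 0.0492
finger_force: 62.4
```

>>> servo_tool --moves '[[[-0.003, 0, 0.002, 0, 0, 0], [-0.003, 0, 0.002, 0, 0, 0]]]'

```text
time: 55.15
tool_pos: [0.5467, -0.4087, 0.0431]
ee_rot: [0.841, -0.202, 0.489, 0.117]
force: [-2.7, 1.5, 6.0]
finger_gap: 0.0497
finger_force: 63.1
```

>>> servo_tool --moves '[[[-0.003, 0, 0.002, 0, 0, 0], [-0.003, 0, 0.002, 0, 0, 0]]]'

```text
time: 55.4
tool_pos: [0.5472, -0.409, 0.0431]
ee_rot: [0.84, -0.201, 0.49, 0.117]
force: [-6.8, 4.3, 12.3]
finger_gap: 0.0497
finger_force: 63.9
```

Contact; release, rise, and pull back towards the robot's right, clear of the views.

>>> servo_tool --moves '[[[0.003, 0, -0.002, 0, 0, 0], [0.003, 0, -0.002, 0, 0, 0], [0.003, 0, -0.002, 0, 0, 0], [0.003, 0, -0.002, 0, 0, 0], [0.05, 0, -0.029, 0, 0, 0], [0.11, 0, -0.063, 0, 0, 0], [0.17, 0, -0.098, 0, 0, 0], [0.22, 0, -0.127, 0, 0, 0], [0.24, 0, -0.14, 0, -0.1, 0], [0.26, 0, -0.15, 0, -0.25, 0], [0.28, 0, -0.16, 0, -0.4, 0], [0.3, 0, -0.17, 0, -0.55, 0], [0.3, 0, -0.17, 0, -0.7, 0], [0.3, 0, -0.17, 0, -0.85, 0], [0.3, 0, -0.17, 0, -1, 0], [0.3, 0, -0.17, 0, -1, 0]]]' --claw 78

```text
time: 57.4
tool_pos: [0.548, -0.4094, 0.1787]
ee_rot: [0.972, -0.233, 0.0, 0.0]
force: [0.2, 1.2, 0.3]
finger_gap: 0.078
finger_force: 0.0
```

Run:
```python
from h import *
print(row((.22,-.45,.28),down(0),False))
```

```text
[-0.6848, 0.4623, -0.2538, 0.0002, -0.0006, -0.4493]
```

>>> servo_tool --moves '[[[0, 0, -0.12, 0, 0, 0], [0, 0, -0.24, 0, 0, 0], [-0.1, 0.07, -0.25, 0, 0, -0.1], [-0.2, 0.14, -0.25, 0, 0, -0.2], [-0.3, 0.2, -0.25, 0, 0, -0.3], [-0.4, 0.27, -0.25, 0, 0, -0.4], [-0.5, 0.34, -0.25, 0, 0, -0.45], [-0.6, 0.4, -0.25, 0, 0, -0.45], [-0.68, 0.46, -0.25, 0, 0, -0.45], [-0.68, 0.46, -0.25, 0, 0, -0.45], [-0.68, 0.46, -0.25, 0, 0, -0.45], [-0.68, 0.46, -0.25, 0, 0, -0.45]]]'

```text
time: 58.9
tool_pos: [0.2218, -0.4491, 0.2773]
ee_rot: [1.0, 0.001, 0.002, 0.001]
force: [0.2, 0.4, -0.2]
finger_gap: 0.0781
finger_force: 0.0
```

Run:
```python
from h import *
T=snap('top');S=snap('side')
cv2.imwrite('pics/end.png',np.hstack([cv2.resize(T[80:300,70:390],(436,300),interpolation=2),cv2.resize(S[120:370,90:393],(364,300),interpolation=2)])[:,:,::-1])
print(env.sense()['tool_pos'])
```

```text
[ 0.22175342 -0.4490721   0.27736347]
```

View pics/end.png

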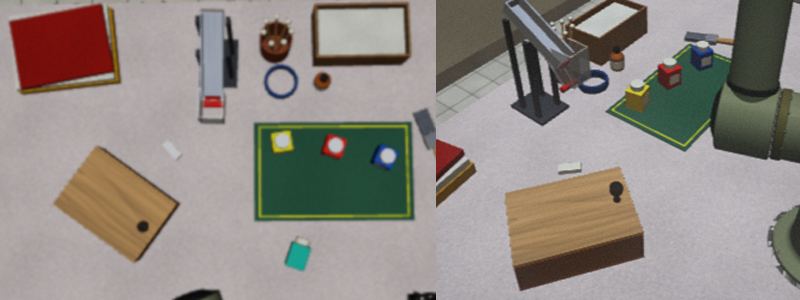

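The lid is closed, the yellow, red and blue pots stand upright on the mat, and the bystanders look undisturbed.

```bash
python3 -c "
from station import env
print(env.close_job())"
```

```text
the job is handed in; nothing more can be done
None
```

I handed the job in at about 59 s of the 208 s: all five cakes are in the pan, the pan is flat in the closed case, the red, blue and yellow pots stand upright on the mat, and the tape, ink, eraser and brush look undisturbed in the final pictures; the judged result was not shown to me.

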